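Reassemble the washed food processor, pulse-test it and stow its discs

ROBOT

A 6-joint arm with a two-finger parallel gripper is mounted at the origin on the work surface. World frame = base frame: x ahead of the robot, y to its left, z up, the work surface at z = 0. Lengths are in m, angles in rad, forces in N, time in s.
With the tool pointing down it reaches from about 0.325 to 0.775 m from the base axis. Payload 5.5 kg.
Tool frame: the origin (TCP) lies at the very end of the fingers, on their centre line; the grasp point (between the pads) lies 19 mm behind it; z points along the fingers, y is the line along which they close (so a half turn about z gives the same grasp; the last joint's range is limited). The gripper opens to 85 mm and grips with 20 to 120 N. Pads are 22 mm wide; open, the fingers measure 114 mm over their backs; the gripper's body (76 mm by 85 mm) begins 54 mm behind the grasp point. The pads swing forward as they close: fully open they stand 13 mm farther back than shut.
Start: joints at [-1.404, 0.091, 1.231, -0, 1.82, -0.057], TCP at [0.133, -0.585, 0.231] pointing down, gripper open.
Joint ranges: [-2.87, 2.87], [-0.86, 2.18], [0.17, 2.46], [-1.51, 4.65], [0.06, 2.69], [-2.65, 2.65]. Speed limits (rad/s): [2.57, 2.57, 3.01, 3.14, 3.14, 3.14].

INTERFACE

Orientations are given as a unit quaternion [w, x, y, z].
In Python, from plant import * gives the robot as it stands.
- The arm moves only by the shell command python3 -m jog 'ROWS' [FORCE]. ROWS is JSON, one flat list of numbers, 7 for each row, row after row: the turn, a rotation vector about the tool's x, y, z in degrees, then the shift along the tool's x, y, z in cm, then the opening, from 0 (shut) to 1 (fully open). A call has 1 to 5 rows; each row shifts and turns the commanded pose from where the row before left it, along the tool's axes as they then stand; what a row does not reach is not made up. A row lasts 1/12 s, in which the tool goes at most 41.7 mm and 7.16 degrees, less where a joint would pass 70% of its speed; a pose out of reach is approached as far as the arm can. A call with a gripper value outside its range is refused whole. The fingers move at their own pace and stop on an object; FORCE is the grip in N (left out, the last holds). Time passes only in rows, so rows that do not move let the fingers close. It gives the time, the measured TCP pose, the force, the opening and the grip force at its end, in the units of the state.
- observe(): the state, without advancing time (a new reading comes with each control period).
- grab_frame(name): name is "side" or "top" or "wrist"; returns the picture (400x640x3 uint8, blue, green, red); there is no depth.
- camera_model(name): a dict with "fx", "fy", "cx", "cy" (pixels), "R" (3x3) and "t" (3): a world point X has camera coordinates R X + t; the wrist camera has in their place "tool_from_camera" (4x4, takes a point from camera to tool coordinates, whose origin is the TCP and whose axes are the flange's). Camera axes: x right, y down, z forward; pixel columns grow to the right and rows downward; lengths in m; the calibration is good to about 2 mm. The wrist camera is an equidistant fisheye: a pixel r from the principal point sees the ray r / f radians off the axis. A picture is of the moment at which its call begins: read the wrist's pose just before it. camera_model takes no time and is no camera call.
- finish_job(): hands the job in; it is judged then, once.
Trained networks look in the newest picture that a camera, given by its name, has taken for a name from the list of things; names that differ only in an ending like _2 or _b are one class to them, and where a whole thing is asked for, a point or a joint stands for the part that bears it (a point fixed in the world has none). Each returns a list of dicts, best first, with "score" (0 to 1); they miss things now and then, are a little off and sometimes report something else, mostly with a low value. They report only what shows in the picture. A call takes as long as a camera call. They do not tell look-alikes from the thing itself.
- find_in(camera, query): "location" ([row, column] as shares, 0 to 1, of the picture: columns of its width, rows of its height, amid what is visible of it).
- pinpoint(camera, query): "location" ([row, column] as shares, 0 to 1, of the picture: columns of its width, rows of its height: a listed point, or the origin of a listed thing).
The state is a dict: "clock": time; "joints": joint angles; "joint_vel": joint speeds; "tau": joint torques, N m; "tool_pos": TCP position; "tcp_rot": TCP orientation; "force": force on the tool from outside, world axes, zero at the start; "moment": the same for the moment, N m; "opening": finger opening in m; "finger_force": force on a finger pad.
Only numpy, scipy, OpenCV 4.12 (cv2) and the standard library are available. Lean on these libraries where they do the work, as an engineer would, in place of code of your own. Each camera call takes 0.05 s, during which the arm holds its last target. There are 200 camera calls.

TASK

The food processor's parts have been washed and lie about the counter: put it together again by setting the chopping blade on the drive shaft, turned so that the splines mesh and it drops fully home in the bowl, and then the lid flat on the bowl with its tongue in the tower's notch. Then test it with two pulses: each time twist the knob on the tower anticlockwise to its stop, hold it there a moment, and let go so that it springs back by itself; never turn it without the lid on. Every cutting disc on the counter (two to four of them) must end up lying flat, hub up, on the caddy's spindle, whenever it suits you; leave the other kitchen things where they are.

Things in the scene. Friction and masses are not known exactly. Their poses are not given: they have to be found in the camera images.
- processor: Compact food processor, fixed: white housing with a low platform carrying a clear bowl (already locked on, leave it) and a motor tower behind it. Origin on the counter under the bowl's axis; +x points from the bowl to the tower. Tower: x = 84 to 204 mm, y = -75 to 75 mm, top at z = 180 mm. The bowl's handle reaches x = -120 mm.
- bowl_rim (a point): Centre of the bowl's open mouth at rim height, 175 mm above the counter. Bowl: 148 mm across outside, 140 mm inside, inner floor 75 mm above the counter (100 mm deep).
- shaft_top (a point): Tip of the steel drive shaft, on the bowl's axis, 56 mm above the bowl's inner floor. Four splines in a cross, 22 mm across, each 8 mm wide, run from the floor to 50 mm above it (top 3 mm slimmer); a 7 mm pin goes on to the tip. x and y of this point lie along the splines and turn with the shaft.
- drive (a joint): Angle of the drive shaft about the bowl's axis, 0 when its splines lie along the processor's x and y, growing anticlockwise from above. It stays where it is; about 0.12 N m turns it.
- pulse_knob (a joint): Pulse knob on top of the motor tower: 0 at rest (grip bar along the processor's x), grows anticlockwise seen from above to the firm stop at 1.05 rad. A spring drives it back: 0.03 N m at rest, 0.16 N m at the stop.
- knob_grip (a point): On the knob's axis, 212 mm above the counter, 150 mm from the bowl's axis; x lies along the grip bar and turns with it. The bar is 52 mm long, 13 mm thick, from 190 to 216 mm above the counter, on a round skirt 58 mm across.
- blade: Chopping blade, stands upright on the counter (z up), 120 g: white hub 38 mm across, 84 mm high; two steel wings along its +x and -x, tips at 60 mm. Origin: centre of the underside. Socket from below: plain 28 mm bore 20 mm deep, then four 12 mm grooves along x and y up to 60 mm. Meshed (four ways), the hub stands on the bowl's floor; unmeshed it stays 30 mm higher.
- lid: Smoke-grey lid, plug down (z up), 180 g: disc 154 mm across, 5 mm thick, over a plug 134 mm across, 8 mm deep. Origin: centre of the plug's underside, 167 mm above the counter when seated. On top a feed chute; on +x a locking tongue 22 mm wide, 8 mm thick, reaching 100 mm from the centre, its top level with the disc's.
- lid_chute (a point): Middle of the lid's feed chute, a rectangular tube 36 mm in x by 56 mm in y, walls 4 mm, centred at x = -35 mm, from 13 to 73 mm above the lid's origin; this point is 53 mm above the origin. Axes as the lid's.
- lid_tongue (a point): On the lid's tongue, 94 mm from the lid's centre, top side.
- interlock (a point): Where the point lid_tongue comes to lie: in the notch in the top edge of the tower on the bowl's side, 36 mm wide, 24 mm long and 20 mm deep, open upwards and towards the bowl. 180 mm above the counter, 94 mm from the bowl's axis.
- caddy: Storage caddy for the discs, fixed: grey round base 110 mm across, 12 mm high, with an upright spindle 16 mm thick, its tip 78 mm above the counter (tapered in the last 6 mm). Origin on the counter under the spindle. Discs pile up on each other's hubs, 18 mm apart, the lowest 12 mm above the counter.
- spindle_tip (a point): Tip of the caddy's spindle.
- disc0: The slicing disc: two long cutting edges. Steel plate 114 mm across, 4 mm thick, with a white plastic hub 38 mm across; 18 mm high in all, so the hub stands 14 mm above the plate; a 22 mm bore goes right through. Lies hub up (z up). Origin: centre of the underside. 90 g. May be absent (None).
- disc1: The coarse grating disc: three rings of 7 mm holes. Steel plate 114 mm across, 4 mm thick, with a white plastic hub 38 mm across; 18 mm high in all, so the hub stands 14 mm above the plate; a 22 mm bore goes right through. Lies hub up (z up). Origin: centre of the underside. 90 g. May be absent (None).
- disc2: The fine grating disc: five rings of 3 mm holes. Steel plate 114 mm across, 4 mm thick, with a white plastic hub 38 mm across; 18 mm high in all, so the hub stands 14 mm above the plate; a 22 mm bore goes right through. Lies hub up (z up). Origin: centre of the underside. 90 g. May be absent (None).
- disc3: The chip disc: ten 10 mm holes. Steel plate 114 mm across, 4 mm thick, with a white plastic hub 38 mm across; 18 mm high in all, so the hub stands 14 mm above the plate; a 22 mm bore goes right through. Lies hub up (z up). Origin: centre of the underside. 90 g. May be absent (None).
- can: Flat tin can, 84 mm across, 45 mm high; origin under its centre. Leave alone.
- vitamins: Amber vitamin jar, 52 mm across, 75 mm high; origin under its centre. Leave alone.
- mug: White cup, 68 mm across, 70 mm high, handle on its +y side; origin under its centre. Leave alone.
- pepper_mill: Wooden pepper mill, 60 mm across, 162 mm high, left of the processor; origin under its centre. Leave alone.
Mind the look-alikes: they are no part of the job. Leave any purple look-alike of the lid alone.

How it is judged:
On the way, in this order (a step that is already met when the one before it is completed fails the run):
1. the chopping blade is meshed with the drive shaft and fully home on the bowl's floor (z of blade in the frame of processor below 0.079 m and horizontal distance between blade and shaft_top below 0.005 m and angle between blade's own z axis and vertical below 0.08 rad and (angle between the x axis of blade and the x axis of shaft_top, either way round below 0.3 rad or angle between the x axis of blade and the y axis of shaft_top, either way round below 0.3 rad)), for 0.2 s.
2. the lid sits flat on the bowl with its tongue in the tower's notch (z of lid in the frame of processor below 0.171 m and horizontal distance between lid and bowl_rim below 0.007 m and angle between lid's own z axis and vertical below 0.04 rad and horizontal distance between lid_tongue and interlock below 0.013 m), for 0.2 s.
3. first pulse: the knob is at its stop (value of joint pulse_knob above 0.98 rad), for 0.3 s.
4. the knob is let go and back at rest (value of joint pulse_knob below 0.08 rad and contact force between the fingers and anything else below 0.3 N), for 0.2 s.
5. second pulse: the knob is at its stop (value of joint pulse_knob above 0.98 rad), for 0.3 s.
6. the knob is let go and back at rest (all of step 4), for 0.2 s.
At the end, for the whole second after the job is handed in: Blade upright and home on the shaft (4 mm of the floor, 5 mm of the axis); lid flat on the rim (4 mm high, 7 mm off centre), tongue in the notch (13 mm); knob at rest (below 0.08 rad); every disc there hub up and flat on the spindle (7 mm), resting on the caddy or the disc below (4 mm); all still (all of step 2 and z of blade in the frame of processor below 0.079 m and horizontal distance between blade and shaft_top below 0.005 m and angle between each of blade, disc0, disc1, disc2, disc3's own z axis and vertical below 0.08 rad and value of joint pulse_knob below 0.08 rad and linear speed of each of lid, disc0, disc1, disc2, disc3 below 0.02 m/s and horizontal distance between each of disc0, disc1, disc2, disc3 and spindle_tip below 0.007 m and (z of disc0 in the frame of caddy between 0.009 and 0.016 m or z of disc0 in the frame of caddy between 0.027 and 0.034 m or z of disc0 in the frame of caddy between 0.045 and 0.052 m or z of disc0 in the frame of caddy between 0.063 and 0.07 m) and (z of disc1 in the frame of caddy between 0.009 and 0.016 m or z of disc1 in the frame of caddy between 0.027 and 0.034 m or z of disc1 in the frame of caddy between 0.045 and 0.052 m or z of disc1 in the frame of caddy between 0.063 and 0.07 m) and (z of disc2 in the frame of caddy between 0.009 and 0.016 m or z of disc2 in the frame of caddy between 0.027 and 0.034 m or z of disc2 in the frame of caddy between 0.045 and 0.052 m or z of disc2 in the frame of caddy between 0.063 and 0.07 m) and (z of disc3 in the frame of caddy between 0.009 and 0.016 m or z of disc3 in the frame of caddy between 0.027 and 0.034 m or z of disc3 in the frame of caddy between 0.045 and 0.052 m or z of disc3 in the frame of caddy between 0.063 and 0.07 m)); the robot touches nothing.
It fails at once if the pulse knob is turned while the lid is not locked on the bowl (value of joint pulse_knob above 0.4 rad and not (z of lid in the frame of processor below 0.171 m and horizontal distance between lid and bowl_rim below 0.007 m and angle between lid's own z axis and vertical below 0.04 rad and horizontal distance between lid_tongue and interlock below 0.013 m)).
It fails at once if the can, jar, cup or pepper mill is pushed more than 7 cm away (distance of any of can, vitamins, mug, pepper_mill from where it was at the start of the episode above 0.07 m).
It fails at once if the can, jar, cup or pepper mill is knocked over (angle between any of can, vitamins, mug, pepper_mill's own z axis and vertical above 0.5 rad).
Of disc0, disc1, disc2, disc3 only 2 to 4 are there at a start; the rules pass over those that are not, and their reading is None.
At some moment in a run one of lid, disc0, disc1, disc2, disc3 may be knocked a few centimetres aside while the robot is not near it.
It also fails if it takes over 210 s, if anything falls off the work surface, if the arm or the gripper's body presses on something with over 40 N, if the wrist force passes 120 N, or if a joint passes its speed limit or range.

## Working session

There is one attempt and no reset: what is moved stays moved. The work goes in short steps, Python scripts to look and compute and a shell command to move; the robot and the scene stay as the last step left them, time stands still between calls to the robot, and variables do not carry over. Pictures are saved under pics/ and viewed, at most 14 in all, crops included, and the job is handed in when it is done.

```bash
mkdir -p pics; ls
cat > h.py <<'E'
import numpy as np, cv2, json
from plant import *
from scipy.spatial.transform import Rotation as Ro
def ray(cam,loc):
    m=camera_model(cam); px=np.array([loc[1]*640,loc[0]*400])
    d=np.array([(px[0]-m["cx"])/m["fx"],(px[1]-m["cy"])/m["fy"],1.])
    if cam=="wrist":
        r=np.hypot(d[0],d[1]); 
        d=np.array([d[0]/r*np.sin(r),d[1]/r*np.sin(r),np.cos(r)]) if r>1e-9 else d
        T=np.array(m["tool_from_camera"]); s=observe(); q=s["tcp_rot"]; R=Ro.from_quat([q[1],q[2],q[3],q[0]]).as_matrix()
        return R@T[:3,3]+np.array(s["tool_pos"]), R@T[:3,:3]@d
    R=np.array(m["R"]); t=np.array(m["t"]); return -R.T@t, R.T@d
def at(cam,loc,z):
    o,d=ray(cam,loc); return o+d*(z-o[2])/d[2]
def look(cam,qs,fn=find_in,n=3,grab=True):
    if grab: grab_frame(cam)
    out={}
    for q,z in qs:
        for r in fn(cam,q)[:n]:
            p=at(cam,r["location"],z); l=r["location"]
            print(q,round(r["score"],2),"px",round(l[1]*640),round(l[0]*400),"xyz",p.round(4))
E
cat > a.py <<'E'
from h import *
for c in("side","top","wrist"):
    cv2.imwrite(f"pics/{c}0.png",grab_frame(c))
    m=camera_model(c); print(c,{k:np.round(v,3).tolist() for k,v in m.items()})
look("top",[("processor",0),("bowl_rim",.175),("knob_grip",.212),("blade",0),("lid",0),("lid_chute",.053),("lid_tongue",.013),("interlock",.18),("spindle_tip",.078),("disc0",0),("disc1",0),("disc2",0),("disc3",0)],pinpoint,3,False)
look("top",[("can",.02),("vitamins",.04),("mug",.03),("pepper_mill",.08)],find_in,2,False)
E
python3 a.py
```

```text
pics
side {'fx': 475.086, 'fy': 475.086, 'cx': 316.497, 'cy': 201.458, 'R': [[0.691, -0.722, -0.013], [-0.562, -0.526, -0.638], [0.455, 0.448, -0.77]], 't': [-0.328, 0.388, 1.448]}
top {'fx': 419.463, 'fy': 419.463, 'cx': 314.244, 'cy': 205.26, 'R': [[0.027, -0.999, -0.018], [-0.995, -0.025, -0.092], [0.092, 0.02, -0.996]], 't': [0.018, 0.54, 1.546]}
wrist {'fx': 309.707, 'fy': 309.707, 'cx': 320.529, 'cy': 196.696, 'tool_from_camera': [[0.001, -0.956, -0.295, 0.076], [1.0, 0.001, -0.0, -0.0], [0.0, -0.295, 0.956, -0.143], [0.0, 0.0, 0.0, 1.0]]}
processor 0.77 px 263 226 xyz [0.4568 0.224  0.    ]
processor 0.33 px 361 238 xyz [ 0.4219 -0.1451  0.    ]
bowl_rim 0.68 px 259 224 xyz [0.456  0.2149 0.175 ]
knob_grip 0.6 px 255 178 xyz [0.6086 0.2287 0.212 ]
blade 0.73 px 358 238 xyz [ 0.4207 -0.1366  0.    ]
blade 0.62 px 395 175 xyz [ 0.6643 -0.2734  0.    ]
blade 0.6 px 257 222 xyz [0.4729 0.2498 0.    ]
lid 0.62 px 425 269 xyz [ 0.3137 -0.387   0.    ]
lid 0.6 px 437 212 xyz [ 0.527  -0.4328  0.    ]
lid_chute 0.91 px 436 221 xyz [ 0.49   -0.4144  0.053 ]
lid_chute 0.71 px 432 264 xy
[... 521 characters left out ...]
px 320 235 xyz [0.4292 0.0072 0.    ]
disc1 0.66 px 258 225 xyz [0.4604 0.2444 0.    ]
disc2 0.97 px 326 200 xyz [ 0.5638 -0.0103  0.    ]
disc2 0.72 px 320 235 xyz [0.4292 0.0072 0.    ]
disc2 0.66 px 258 225 xyz [0.4604 0.2444 0.    ]
disc3 0.97 px 326 200 xyz [ 0.5638 -0.0103  0.    ]
disc3 0.72 px 320 235 xyz [0.4292 0.0072 0.    ]
disc3 0.66 px 258 225 xyz [0.4604 0.2444 0.    ]
can 0.94 px 323 165 xyz [0.6925 0.0039 0.02  ]
vitamins 0.49 px 359 168 xyz [ 0.6812 -0.1305  0.04  ]
vitamins 0.34 px 260 205 xyz [0.5341 0.2328 0.04  ]
mug 0.87 px 359 202 xyz [ 0.5536 -0.1349  0.03  ]
pepper_mill 0.72 px 191 212 xyz [0.5002 0.4771 0.08  ]
pepper_mill 0.65 px 260 179 xyz [0.6244 0.2323 0.08  ]
```

```bash
python3 -c "
import cv2
a=cv2.imread('pics/top0.png')
cv2.imwrite('pics/topc.png',cv2.resize(a[140:320,160:480],None,fx=2.5,fy=2.5,interpolation=2))
"
```

```text
(no output)
```

View pics/topc.png

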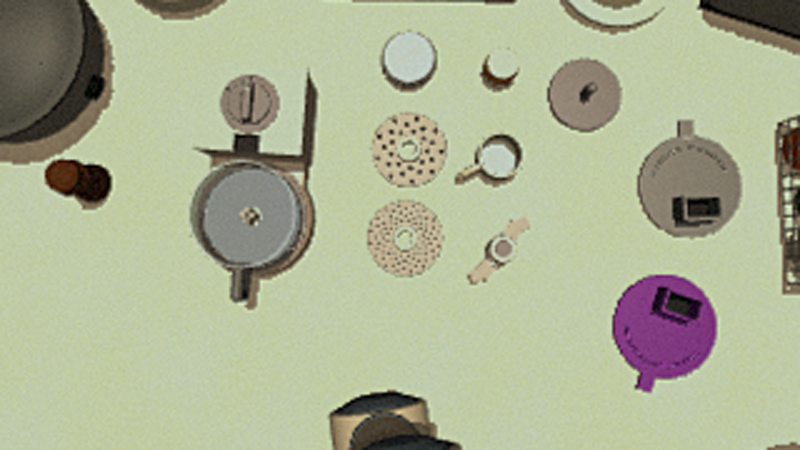

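View pics/side0.png

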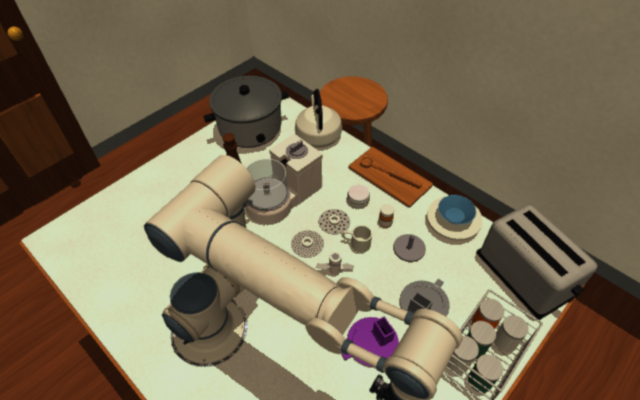

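```bash
cat >> h.py <<'E'
def pose():
    s=observe(); q=s["tcp_rot"]; R=Ro.from_quat([q[1],q[2],q[3],q[0]]).as_matrix()
    return np.array(s["tool_pos"]),R
def go(x,y,z,yaw=None):
    """tool shift in cm (current axes) and z turn in deg to bring tool y axis along yaw (deg, mod 180)"""
    p,R=pose(); s=R.T@(np.array([x,y,z])-p)*100
    yy=np.degrees(np.arctan2(R[1,1],R[0,1]))
    t=None
    if yaw is not None:
        t=((yaw-yy+90)%180-90); t=-t  # tool z down
    print("shift cm",s.round(2),"turnz",None if t is None else round(t,1),"y-yaw",round(yy,1),"tcp",p.round(4),"tilt",np.degrees(np.arccos(-R[2,2])).round(2),"j6",round(observe()["joints"][5],2),"t",round(observe()["clock"],2))
E
python3 -c "
from h import *
p,R=pose();print(R.round(3)); go(.36,-.13,.24)"
```

```text
[[ 0.975  0.222 -0.   ]
 [ 0.222 -0.975 -0.   ]
 [-0.     0.    -1.   ]]
shift cm [ 32.22 -39.34  -0.87] turnz None y-yaw -77.2 tcp [ 0.1331 -0.5851  0.2313] tilt 0.0 j6 -0.06 t 1.0
```

```bash
R='0,0,0,2.98,-2.83,0,1'
python3 -m jog '[0,0,0,2.98,-2.83,0,1, 0,0,0,2.98,-2.83,0,1, 0,0,0,2.98,-2.83,0,1, 0,0,0,2.98,-2.83,0,1, 0,0,0,2.98,-2.83,0,1]' >/dev/null; python3 -m jog '[0,0,0,2.98,-2.83,0,1, 0,0,0,2.98,-2.83,0,1, 0,0,0,2.98,-2.83,0,1, 0,0,0,2.98,-2.83,0,1, 0,0,0,2.98,-2.83,0,1]'>/dev/null; python3 -m jog '[0,0,0,2.98,-2.83,0,1, 0,0,0,2.98,-2.83,0,1, 0,0,0,2.98,-2.83,0,1, 0,0,0,0,0,0,1, 0,0,0,0,0,0,1]'
cat > b.py <<'E'
from h import *
im=grab_frame("wrist"); cv2.imwrite("pics/w1.png",im)
look("wrist",[("blade",0),("disc0",0),("mug",.03)],pinpoint,3,False)
look("wrist",[("blade",.042)],find_in,3,False)
go(.42,-.137,.06)
E
python3 b.py
```

```text
clock: 2.25
tool_pos: [0.43, -0.1385, 0.2312]
tcp_rot: [0.0, 0.993, 0.114, -0.0]
force: [-0.5, 0.8, -1.1]
opening: 0.085
finger_force: 0.0
blade 0.73 px 317 176 xyz [ 0.4156 -0.1391  0.    ]
blade 0.67 px 456 22 xyz [ 0.6548 -0.2652  0.    ]
disc0 0.65 px 211 143 xyz [0.4289 0.0007 0.    ]
disc0 0.63 px 233 38 xyz [ 0.5631 -0.0015  0.    ]
mug 0.93 px 344 68 xyz [ 0.5484 -0.1399  0.03  ]
blade 0.85 px 318 188 xyz [ 0.4122 -0.1417  0.042 ]
shift cm [-0.74 -0.66 17.14] turnz None y-yaw -77.3 tcp [ 0.4287 -0.1417  0.2314] tilt 0.02 j6 0.96 t 2.5
```

View pics/w1.png

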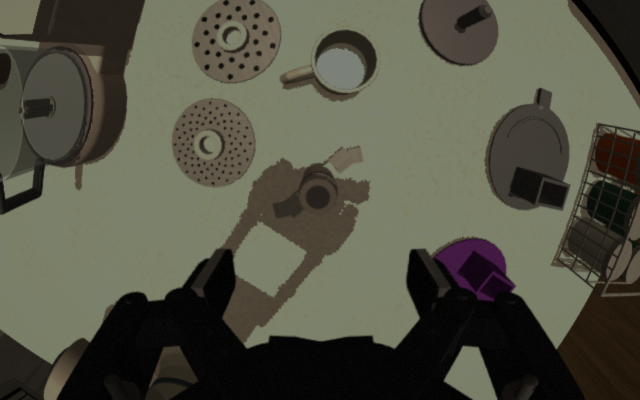

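Run:
```python
from h import *
im=cv2.imread("pics/w1.png"); cv2.imwrite("pics/w1c.png",cv2.resize(im[130:250,250:390],None,fx=5,fy=5,interpolation=2))
for z in (.01,.03,.05):
    a=at("wrist",(154/400,356/640),z);b=at("wrist",(212/400,279/640),z)
    print(z,a.round(3),b.round(3),np.hypot(*(a-b)[:2]).round(3),((a+b)/2).round(3),np.degrees(np.arctan2(*(a-b)[1::-1])))
print(at("wrist",(194/400,318/640),.084))
```

```text
0.01 [ 0.454 -0.179  0.01 ] [ 0.362 -0.103  0.01 ] 0.12 [ 0.408 -0.141  0.01 ] -39.433742625690265
0.03 [ 0.457 -0.176  0.03 ] [ 0.37  -0.104  0.03 ] 0.113 [ 0.413 -0.14   0.03 ] -39.43374262569024
0.05 [ 0.46  -0.173  0.05 ] [ 0.377 -0.105  0.05 ] 0.107 [ 0.419 -0.139  0.05 ] -39.433742625690236
[ 0.41753511 -0.14125206  0.084     ]
```

View pics/w1c.png

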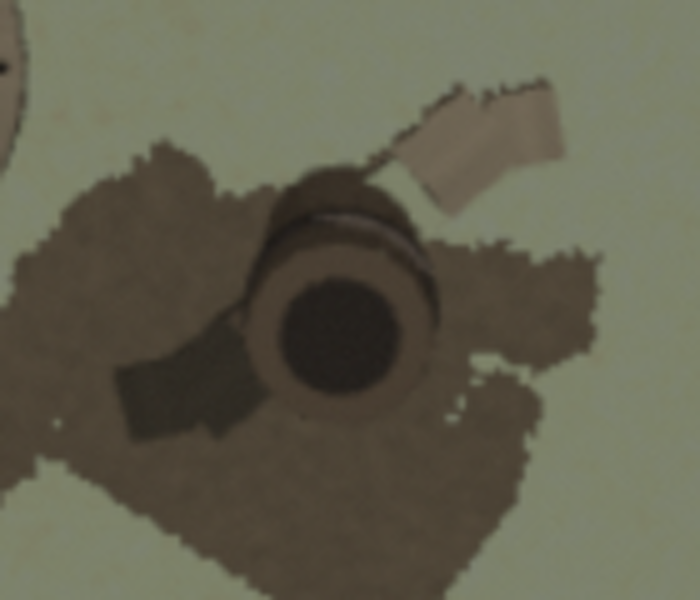

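```bash
python3 -m jog '[0,0,6.5,0,0,0,1, 0,0,6.5,0,0,0,1, 0,0,6.5,0,0,0,1, 0,0,6.5,0,0,0,1, 0,0,6.5,0,0,0,1]' >/dev/null; python3 -m jog '[0,0,6.5,0,0,0,1, 0,0,6.5,0,0,0,1, 0,0,6.5,0,0,0,1, 0,0,0,-1.05,0.64,2,1, 0,0,0,0,0,2,1]'>/dev/null; python3 -m jog '[0,0,0,0,0,2,1, 0,0,0,0,0,2,1,0,0,0,0,0,0,1,0,0,0,0,0,0,1,0,0,0,0,0,0,1]'
cat > c.py <<'E'
from h import *
im=grab_frame("wrist"); cv2.imwrite("pics/w2.png",im)
look("wrist",[("blade",0)],pinpoint,2,False)
go(.4165,-.140,.045,51)
E
python3 c.py
```

```text
clock: 3.75
tool_pos: [0.4172, -0.1395, 0.1527]
tcp_rot: [0.0, 0.942, -0.336, 0.001]
force: [-0.3, -0.3, 0.8]
opening: 0.0855
finger_force: 0.0
blade 0.73 px 321 181 xyz [ 0.4181 -0.1391  0.    ]
shift cm [-0.08  0.13 10.82] turnz -0.2 y-yaw -129.2 tcp [ 0.4176 -0.1393  0.1532] tilt 0.16 j6 1.86 t 3.85
```

View pics/w2.png

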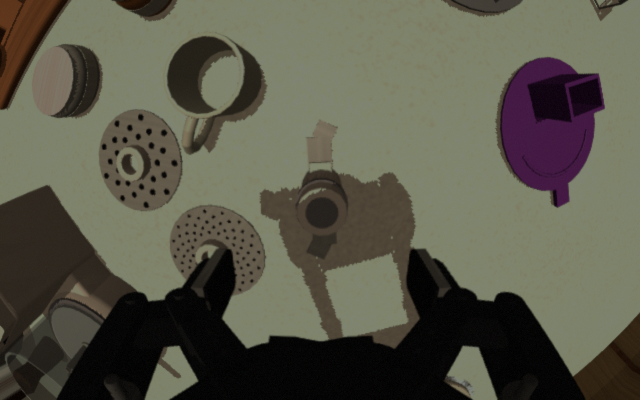

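```bash
python3 -m jog '[0,0,0,-1.94,-3.03,-1.5,1,0,0,0,-1.94,-3.03,-1.5,1,0,0,0,-1.94,-3.03,-1.5,1,0,0,0,-1.94,-3.03,-1.5,1,0,0,0,-1.94,-3.03,-1.5,1]' >/dev/null; python3 -m jog '[0,0,0,-1.94,-3.03,-1,1,0,0,0,-1.94,-3.03,-1,1,0,0,0,-1.94,-3.03,0,1,0,0,0,-1.94,-3.03,0,1,0,0,0,-1.94,-3.03,0,1]' >/dev/null;  python3 -m jog '[0,0,0,0,0,2,1,0,0,0,0,0,2,1,0,0,0,0,0,0,1,0,0,0,0,0,0,1]'
cat > c.py <<'E'
from h import *
im=grab_frame("wrist"); cv2.imwrite("pics/w3.png",im)
look("wrist",[("shaft_top",.131),("bowl_rim",.175),("interlock",.18),("knob_grip",.212)],pinpoint,2,False)
r=pinpoint("wrist","shaft_top")[0]["location"]; c,w=int(r[1]*640),int(r[0]*400)
A=cv2.resize(im[max(w-40,0):w+40,max(c-40,0):c+40],None,fx=7,fy=7,interpolation=2)
cv2.imwrite("pics/w3c.png",A); print(c,w); np.save("w3pose.npy",np.array(0)); p,R=pose(); np.savez("w3",p=p,R=R)
go(.457,.217,.2)
E
python3 c.py
```

```text
clock: 5.02
tool_pos: [0.4578, 0.2187, 0.2063]
tcp_rot: [0.0, 0.942, -0.335, -0.0]
force: [-0.2, 0.8, 0.4]
opening: 0.0856
finger_force: 0.0
shaft_top 0.62 px 321 217 xyz [0.4528 0.2248 0.131 ]
shaft_top 0.37 px 133 37 xyz [0.6624 0.2466 0.131 ]
bowl_rim 0.69 px 322 244 xyz [0.4505 0.2252 0.175 ]
bowl_rim 0.57 px 318 215 xyz [0.4674 0.2148 0.175 ]
interlock 0.85 px 220 119 xyz [0.5489 0.2204 0.18  ]
knob_grip 0.66 px 133 41 xyz [0.6072 0.2201 0.212 ]
320 216
shift cm [-0.03  0.23  0.78] turnz None y-yaw -129.2 tcp [0.4586 0.2186 0.2078] tilt 0.14 j6 2.63 t 5.32
```

View pics/w3.png

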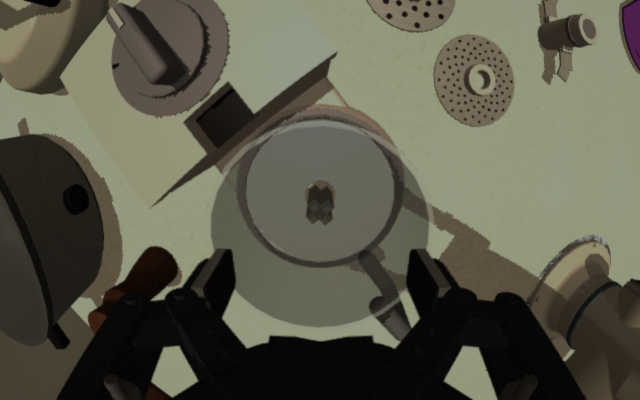

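View pics/w3c.png

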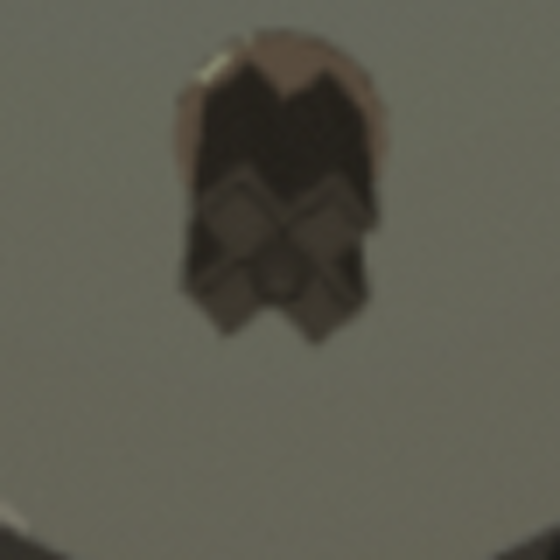

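Run:
```python
from h import *
f=lambda c,z:at("wrist",((176+c[1]/7)/400,(280+c[0]/7)/640),z)
P=[f(c,.124) for c in((222,195),(352,200),(340,318),(205,312))]
print(np.mean(P,0).round(4))
for i in(0,1):
    d=P[i]-P[i+2]; print(np.degrees(np.arctan2(d[1],d[0]))%90,np.hypot(*d[:2]))
print("knob axis",at("wrist",(48/400,155/640),.216))
# rim circle extents at z .175: left 211, right 432 row~215; floor
a=at("wrist",(213/400,211/640),.175);b=at("wrist",(213/400,432/640),.175);c=at("wrist",(326/400,322/640),.175)
print(a.round(3),b.round(3),c.round(3))
from scipy.optimize import least_squares
X=np.array([a,b,c])[:,:2]
print(least_squares(lambda v:np.hypot(X[:,0]-v[0],X[:,1]-v[1])-.074,[.457,.217]))
```

```text
[0.4537 0.2246 0.124 ]
2.8635950242499173 0.01964976719409353
89.89907876719178 0.02112677327264648
knob axis [0.59145543 0.21228226 0.216     ]
[0.511 0.267 0.175] [0.423 0.158 0.175] [0.398 0.268 0.175]
     message: `gtol` termination condition is satisfied.
     success: True
      status: 1
         fun: [-2.439e-03 -2.433e-03 -1.037e-03]
           x: [ 4.551e-01  2.220e-01]
        cost: 6.46951787649338e-06
         jac: [[-7.817e-01 -6.237e-01]
               [ 4.515e-01  8.923e-01]
               [ 7.793e-01 -6.267e-01]]
        grad: [ 2.906e-09 -2.379e-09]
  optimality: 2.906151318918314e-09
 active_mask: [ 0.000e+00  0.000e+00]
        nfev: 6
        njev: 6
```

```bash
python3 -m jog '[0,0,0,1.93,3.04,0,1,0,0,0,1.93,3.04,0,1,0,0,0,1.93,3.04,0,1,0,0,0,1.93,3.04,0,1,0,0,0,1.93,3.04,0,1]' >/dev/null; python3 -m jog '[0,0,0,1.93,3.04,0,1,0,0,0,1.93,3.04,0,1,0,0,0,1.93,3.04,0,1,0,0,0,1.93,3.04,0,1,0,0,0,1.93,3.04,0,1]' >/dev/null;  python3 -m jog '[0,0,0,0,0,3,1,0,0,0,0,0,3,1,0,0,0,0,0,0,1,0,0,0,0,0,0,1]'; python3 -c "
from h import *
go(.4172,-.1395,.045)"
```

```text
clock: 6.48
tool_pos: [0.4148, -0.1387, 0.1456]
tcp_rot: [-0.0, 0.942, -0.336, -0.001]
force: [-0.8, -0.6, 0.8]
opening: 0.0852
finger_force: 0.0
shift cm [ 0.27 -0.1  10.06] turnz None y-yaw -129.2 tcp [ 0.4148 -0.1387  0.1456] tilt 0.17 j6 1.85 t 6.48
```

```bash
python3 -m jog '[0,0,0,0.2,0,2.5,1,0,0,0,0,0,2.5,1,0,0,0,0,0,2.5,1,0,0,0,0,0,2.5,1,0,0,0,0,0,0,1]' >/dev/null; python3 -m jog '[0,0,0,0,0,0,0,0,0,0,0,0,0,0,0,0,0,0,0,0,0,0,0,0,0,0,0,0,0,0,0,0,0,0,0]' 50;  python3 -m jog '[0,0,0,0,0,0,0,0,0,0,0,0,0,0,0,0,0,0,0,0,0,0,0,0,0,0,0,0]'; python3 -m jog '[0,0,0,0,0,-3,0,0,0,0,0,0,-3,0,0,0,0,0,0,-3,0,0,0,0,0,0,-3,0,0,0,0,0,0,-3,0]'>/dev/null;python3 -m jog '[0,0,0,0,0,-3,0,0,0,0,0,0,-3,0,0,0,0,0,0,-3,0,0,0,0,0,0,0,0,0,0,0,0,0,0,0]'
python3 - <<'E'
from h import *
im=grab_frame("wrist"); cv2.imwrite("pics/w4.png",im); go(.4545,.2235,.3)
E
```

```text
clock: 7.32
tool_pos: [0.4185, -0.1407, 0.0489]
tcp_rot: [0.0, 0.942, -0.335, 0.002]
force: [-0.9, -0.2, 6.9]
opening: 0.0368
finger_force: 49.5
clock: 7.65
tool_pos: [0.4185, -0.1407, 0.0489]
tcp_rot: [0.0, 0.942, -0.335, 0.002]
force: [-1.1, 0.3, 7.4]
opening: 0.0369
finger_force: 49.5
clock: 8.48
tool_pos: [0.4178, -0.1404, 0.2886]
tcp_rot: [0.0, 0.942, -0.335, 0.002]
force: [-0.3, -0.3, -1.6]
opening: 0.0368
finger_force: 50.6
shift cm [-20.09 -30.54  -1.36] turnz None y-yaw -129.2 tcp [ 0.4173 -0.1401  0.2865] tilt 0.05 j6 1.85 t 8.53
```

View pics/w4.png

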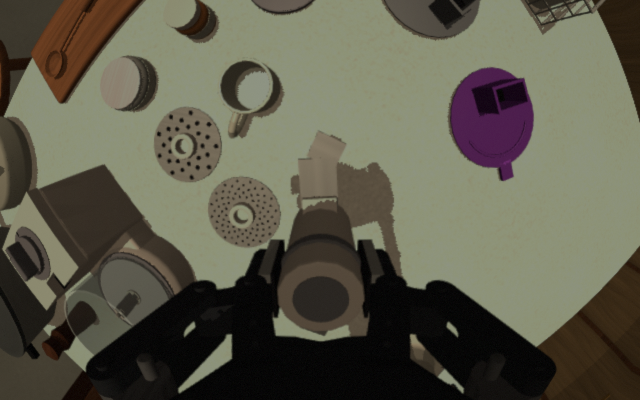

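```bash
python3 - <<'E'
from h import *
p,R=pose(); 
for r in(296,298,300): print((R.T@(at("wrist",(r/400,321/640),p[2]+.035)-p)).round(4))
E
python3 -m jog '[0,0,-5,0,0,0,0,0,0,-5,0,0,0,0,0,0,-5,0,0,0,0,0,0,-5,0,0,0,0,0,0,-5,0,0,0,0]' >/dev/null; python3 -m jog '[0,0,-5,0,0,0,0,0,0,-5,0,0,0,0,0,0,-5,0,0,0,0,0,0,-0.6,0,0,-1.5,0,0,0,0,0,0,0,0]'; python3 -c "
from h import *
go(.4545,.2235,.305,91.4)"
```

```text
[-0.0019 -0.0008 -0.035 ]
[-0.0029 -0.0008 -0.035 ]
[-0.004  -0.0008 -0.035 ]
clock: 9.37
tool_pos: [0.417, -0.14, 0.3012]
tcp_rot: [-0.0, 1.0, 0.013, -0.0]
force: [0.3, 0.7, -1.0]
opening: 0.0368
finger_force: 50.5
shift cm [  4.66 -36.25  -0.37] turnz 0.0 y-yaw -88.6 tcp [ 0.417  -0.14    0.3012] tilt 0.04 j6 1.14 t 9.37
```

```bash
python3 -m jog '[0,0,0,0.48,-3.6,0,0,0,0,0,0.48,-3.6,0,0,0,0,0,0.48,-3.6,0,0,0,0,0,0.48,-3.6,0,0,0,0,0,0.48,-3.6,0,0]' >/dev/null; python3 -m jog '[0,0,0,0.48,-3.6,0,0,0,0,0,0.48,-3.6,0,0,0,0,0,0.48,-3.6,0,0,0,0,0,0.48,-3.6,0,0,0,0,0,0.48,-3.6,0,0]' >/dev/null;  python3 -m jog '[0,0,0,0,0,0,0,0,0,0,0,0,0,0,0,0,0,0,0,0,0]'
python3 - <<'E'
from h import *
im=grab_frame("wrist"); cv2.imwrite("pics/w5.png",im); go(.4565,.2235,.19,91.4)
look("wrist",[("knob_grip",.212),("interlock",.18)],pinpoint,1,False)
E
```

```text
clock: 10.45
tool_pos: [0.456, 0.2208, 0.2998]
tcp_rot: [0.001, 1.0, 0.012, -0.001]
force: [0.1, 0.1, -1.3]
opening: 0.0368
finger_force: 50.9
shift cm [ 0.06 -0.34 11.04] turnz -0.0 y-yaw -88.6 tcp [0.4561 0.2202 0.3004] tilt 0.09 j6 1.93 t 10.5
knob_grip 0.65 px 329 10 xyz [0.6052 0.2176 0.212 ]
interlock 0.22 px 465 95 xyz [0.55   0.0919 0.18  ]
```

View pics/w5.png

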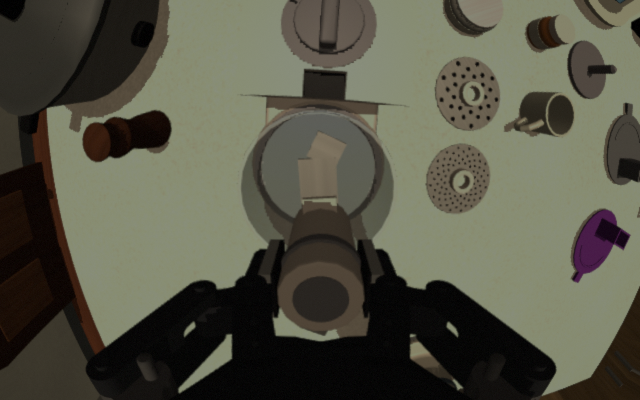

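Run:
```python
from h import *
for n,c,z in(("rimL",(242,192),.175),("rimR",(394,192),.175),("floorL",(261,162),.075),("floorR",(377,162),.075),("notchL",(304,100),.16),("notchR",(345,100),.16),("skirtL",(281,22),.19),("skirtR",(376,22),.19),("skirtbot",(328,66),.185)):
    print(n,at("wrist",(c[1]/400,c[0]/640),z).round(4))
```

```text
rimL [0.452  0.2931 0.175 ]
rimR [0.4554 0.1526 0.175 ]
floorL [0.4611 0.2936 0.075 ]
floorR [0.4645 0.1515 0.075 ]
notchL [0.5357 0.2373 0.16  ]
notchR [0.5367 0.2002 0.16  ]
skirtL [0.6013 0.256  0.19  ]
skirtR [0.6039 0.1788 0.19  ]
skirtbot [0.5645 0.2169 0.185 ]
```

```bash
python3 -m jog '[0,0,0,0.06,-0.3,2,0,0,0,0,0,0,2,0,0,0,0,0,0,2,0,0,0,0,0,0,2,0,0,0,0,0,0,2,0]' >/dev/null; python3 -m jog '[0,0,0,0,0,1.7,0,0,0,0,0,0,1,0,0,0,0,0,0,0.8,0,0,0,0,0,0,0,0,0,0,0,0,0,0,0]';  python3 -m jog '[0,0,0,0,0,0.5,0,0,0,0,0,0,0.5,0,0,0,0,0,0,0,0,0,0,0,0,0,0,0]'; python3 -m jog '[0,0,0,0,0,0.4,0,0,0,0,0,0,0.4,0,0,0,0,0,0,0,0]'
```

```text
clock: 11.43
tool_pos: [0.457, 0.2237, 0.1669]
tcp_rot: [-0.0, 1.0, 0.012, 0.0]
force: [-0.2, 0.5, -1.6]
opening: 0.0371
finger_force: 50.9
clock: 11.77
tool_pos: [0.4567, 0.224, 0.1562]
tcp_rot: [0.0, 1.0, 0.012, -0.0]
force: [0.3, -0.4, -1.1]
opening: 0.0367
finger_force: 50.9
clock: 12.02
tool_pos: [0.4564, 0.2239, 0.1472]
tcp_rot: [0.0, 1.0, 0.012, -0.001]
force: [-0.1, 0.5, -1.0]
opening: 0.0368
finger_force: 50.9
```

```bash
python3 -m jog '[0,0,0,0,0,0.5,0,0,0,0,0,0,0.5,0,0,0,0,0,0,0.5,0,0,0,0,0,0,0.4,0,0,0,0,0,0,0,0]';  python3 -m jog '[0,0,0,0,0,0.2,0,0,0,0,0,0,0.1,0,0,0,0,0,0,0,0]'
```

```text
clock: 12.43
tool_pos: [0.4562, 0.2238, 0.1277]
tcp_rot: [0.0, 1.0, 0.012, -0.001]
force: [-0.5, 0.7, -1.5]
opening: 0.0368
finger_force: 50.9
clock: 12.68
tool_pos: [0.4568, 0.224, 0.1262]
tcp_rot: [-0.0, 1.0, 0.012, 0.0]
force: [0.4, 0.3, -0.3]
opening: 0.0368
finger_force: 50.9
```

```bash
python3 -m jog '[0,0,0,0,0,0.1,0,0,0,0,0,0,0,0.7,0,0,0,0,0,0,0.7,0,0,0,0,0,0,0.7,0,0,0,0,0,0,0.7]';  python3 -m jog '[0,0,0,0,0,-2,0.7,0,0,0,0,0,-2,0.7,0,0,0,0,0,-3,0.7,0,0,0,0,0,-3,0.7,0,0,0,0,0,-3,0.7]' >/dev/null; python3 -m jog '[0,0,0,0,0,-1,1,0,0,0,0,0,0,1]'
python3 - <<'E'
from h import *
im=grab_frame("wrist"); cv2.imwrite("pics/w6.png",cv2.resize(im[60:260,220:420],None,fx=3,fy=3))
go(.53,-.42,.25)
grab_frame("top");look("top",[("lid",0),("lid_tongue",.013),("lid_chute",.053)],pinpoint,2,False)
E
```

```text
clock: 13.1
tool_pos: [0.4569, 0.2241, 0.1256]
tcp_rot: [-0.0, 1.0, 0.012, 0.0]
force: [0.2, 0.1, 0.5]
opening: 0.0596
finger_force: 0.0
clock: 13.68
tool_pos: [0.4578, 0.2244, 0.2692]
tcp_rot: [-0.001, 1.0, 0.012, 0.003]
force: [-0.2, -0.3, -0.6]
opening: 0.0813
finger_force: 0.0
shift cm [ 5.67 64.58  1.58] turnz None y-yaw -88.6 tcp [0.4573 0.2242 0.2663] tilt 0.16 j6 1.94 t 13.73
lid 0.79 px 439 210 xyz [ 0.534  -0.4381  0.    ]
lid 0.77 px 423 269 xyz [ 0.3128 -0.3811  0.    ]
lid_tongue 0.97 px 434 189 xyz [ 0.613  -0.4192  0.013 ]
lid_tongue 0.57 px 419 294 xyz [ 0.2232 -0.3613  0.013 ]
lid_chute 0.75 px 432 260 xyz [ 0.3494 -0.3982  0.053 ]
lid_chute 0.69 px 438 221 xyz [ 0.4905 -0.4209  0.053 ]
```

View pics/w6.png

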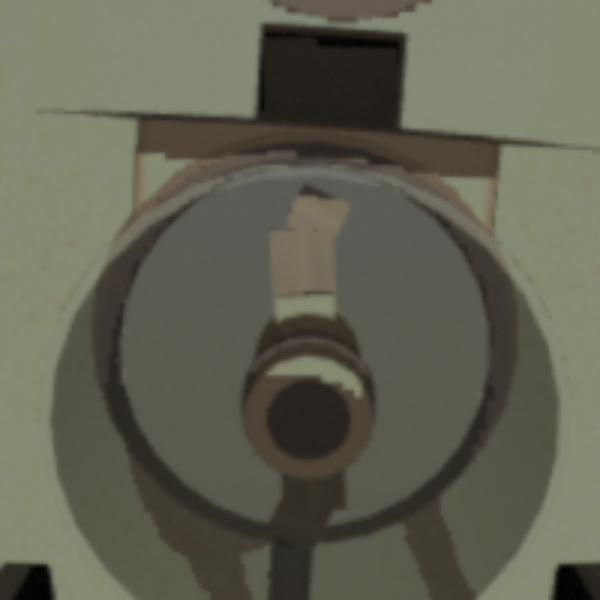

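```bash
python3 -m jog '[0,0,0,0.17,4.03,0,1,0,0,0,0.17,4.03,0,1,0,0,0,0.17,4.03,0,1,0,0,0,0.17,4.03,0,1,0,0,0,0.17,4.03,0,1]' >/dev/null; python3 -m jog '[0,0,0,0.17,4.03,0,1,0,0,0,0.17,4.03,0,1,0,0,0,0.17,4.03,0,1,0,0,0,0.17,4.03,0,1,0,0,0,0.17,4.03,0,1]' >/dev/null; python3 -m jog '[0,0,0,0.17,4.03,0,1,0,0,0,0.17,4.03,0,1,0,0,0,0.17,4.03,0,1,0,0,0,0.17,4.03,0,1,0,0,0,0.17,4.03,0,1]' >/dev/null; python3 -m jog '[0,0,-7,0.17,4.03,0,1,0,0,-7,0,0,0,1,0,0,-7,0,0,0,1,0,0,-7,0,0,0,1,0,0,-7,0,0,0,1]' >/dev/null; python3 -m jog '[0,0,-7,0,0,0,1,0,0,-7,0,0,0,1,0,0,-7,0,0,0,1,0,0,-7,0,0,0,1,0,0,-7,0,0,0,1]' >/dev/null; python3 -m jog '[0,0,-7,0,0,0,1,0,0,-7,0,0,0,1,0,0,-7,0,0,0,1,0,0,-7,0,0,0,1,0,0,0,0,0,0,1]'
python3 - <<'E'
from h import *
im=grab_frame("wrist"); cv2.imwrite("pics/w7.png",im)
look("wrist",[("lid",0),("lid_tongue",.013),("lid_chute",.053)],pinpoint,2,False)
go(.49,-.42,.2,10)
E
```

```text
clock: 16.43
tool_pos: [0.4997, -0.4197, 0.2632]
tcp_rot: [-0.002, 0.645, 0.764, 0.0]
force: [0.6, 0.7, -0.5]
opening: 0.0854
finger_force: 0.0
lid 0.66 px 332 168 xyz [ 0.516  -0.4253  0.    ]
lid 0.59 px 186 118 xyz [ 0.3063 -0.3859  0.    ]
lid_tongue 0.88 px 404 175 xyz [ 0.6131 -0.4166  0.013 ]
lid_tongue 0.84 px 136 93 xyz [ 0.2258 -0.3554  0.013 ]
lid_chute 0.69 px 194 131 xyz [ 0.3425 -0.3958  0.053 ]
lid_chute 0.57 px 307 172 xyz [ 0.4852 -0.4256  0.053 ]
shift cm [ 0.14 -0.97  6.44] turnz -0.8 y-yaw 9.2 tcp [ 0.4998 -0.4198  0.2644] tilt 0.07 j6 -0.91 t 16.63
```

View pics/w7.png

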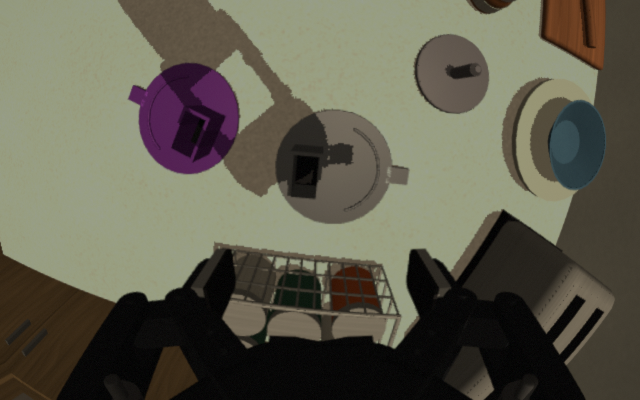

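Run:
```python
from h import *
f=lambda c,r,z:at("wrist",(r/400,c/640),z)
im=cv2.imread("pics/w7.png"); cv2.imwrite("pics/w7c.png",cv2.resize(im[100:240,260:420],None,fx=5,fy=5,interpolation=2))
c=f(333,166.5,.013); t=f(409,175.5,.013); print("lid",c,"tongue end",t,np.hypot(*(t-c)[:2]),np.degrees(np.arctan2(*(t-c)[1::-1])))
print("ext",np.linalg.norm(f(275,166,.013)-f(391,166,.013)),np.linalg.norm(f(333,109,.013)-f(333,224,.013)))
print("rack",f(300,250,.1),f(300,250,.0))
```

```text
lid [ 0.51715816 -0.42147064  0.013     ] tongue end [ 0.62022607 -0.41593883  0.013     ] 0.10321624678294257 3.0722074844343568
ext 0.15249609612593898 0.1546256216035507
rack [ 0.49114437 -0.50303748  0.1       ] [ 0.49187972 -0.55431604  0.        ]
```

View pics/w7c.png

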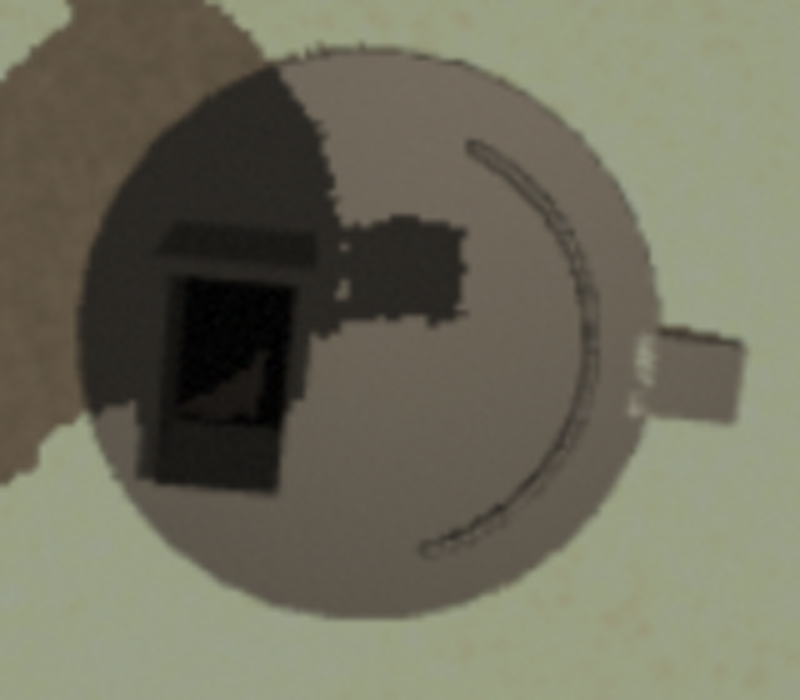

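```bash
python3 -m jog '[0,0,6.2,0,0,0,1,0,0,0,-0.33,-1.7,3,1,0,0,0,0,0,3,1,0,0,0,0,0,3,1,0,0,0,0,0,3,1]' >/dev/null; python3 -m jog '[0,0,0,0,0,3,1,0,0,0,0,0,3,1,0,0,0,0,0,3,1,0,0,0,0,0,1.9,1,0,0,0,0,0,0,1]'; python3 -m jog '[0,0,0,0,0,0,0,0,0,0,0,0,0,0,0,0,0,0,0,0,0,0,0,0,0,0,0,0,0,0,0,0,0,0,0]' 60;  python3 -m jog '[0,0,0,0,0,0,0,0,0,0,0,0,0,0,0,0,0,0,0,0,0]';python3 -c "
from h import *
go(.5,-.4,.3)"
```

```text
clock: 17.47
tool_pos: [0.4806, -0.4217, 0.0296]
tcp_rot: [-0.005, 0.688, 0.726, 0.0]
force: [0.8, 1.1, -1.1]
opening: 0.0855
finger_force: 0.0
clock: 17.88
tool_pos: [0.4841, -0.4252, 0.039]
tcp_rot: [0.002, 0.687, 0.727, -0.0]
force: [3.0, -0.3, 15.7]
opening: 0.0353
finger_force: 63.5
clock: 18.13
tool_pos: [0.4841, -0.4252, 0.039]
tcp_rot: [0.002, 0.687, 0.727, -0.0]
force: [-0.2, 0.2, 6.1]
opening: 0.035
finger_force: 62.0
shift cm [  2.34   1.8  -26.1 ] turnz None y-yaw 3.2 tcp [ 0.4841 -0.4252  0.039 ] tilt 0.24 j6 -0.83 t 18.13
```

```bash
python3 -m jog '[0,0,0,0,0,-2,0,0,0,0,0,0,-4,0,0,0,0,0,0,-4,0,0,0,0,0,0,-4,0,0,0,0,0,0,-4,0]' >/dev/null; python3 -m jog '[0,0,0,0,0,-4,0,0,0,0,0,0,-4,0,0,0,0,0,0,0,0,0,0,0,0,0,0,0]'
python3 - <<'E'
from h import *
im=grab_frame("wrist"); cv2.imwrite("pics/w8.png",im)
p,R=pose(); print(p)
for q,dz in(("lid",-.039),("lid_tongue",-.026),("lid_chute",.014)):
    for r in pinpoint("wrist",q)[:2]:
        print(q,round(r["score"],2),(np.array(r["location"])*[400,640]).round(),(R.T@(at("wrist",r["location"],p[2]+dz)-p)).round(4))
go(.42,.223,.3)
E
```

```text
clock: 18.88
tool_pos: [0.4838, -0.4247, 0.3007]
tcp_rot: [0.004, 0.687, 0.727, -0.0]
force: [-0.2, -0.3, -3.2]
opening: 0.0352
finger_force: 60.9
[ 0.48338672 -0.42432077  0.29710527]
lid 0.93 [127. 202.] [ 0.0647 -0.0714  0.0388]
lid 0.86 [225. 375.] [0.0024 0.0353 0.039 ]
lid_tongue 0.79 [109. 148.] [ 0.0788 -0.1013  0.0258]
lid_tongue 0.66 [227. 512.] [0.004  0.1282 0.0262]
lid_chute 0.78 [137. 213.] [ 0.0638 -0.0448 -0.0141]
lid_chute 0.75 [269. 322.] [ 0.0026  0.0013 -0.014 ]
shift cm [64.93 -2.65 -0.44] turnz None y-yaw 3.2 tcp [ 0.4828 -0.4238  0.2931] tilt 0.28 j6 -0.83 t 19.08
```

View pics/w8.png

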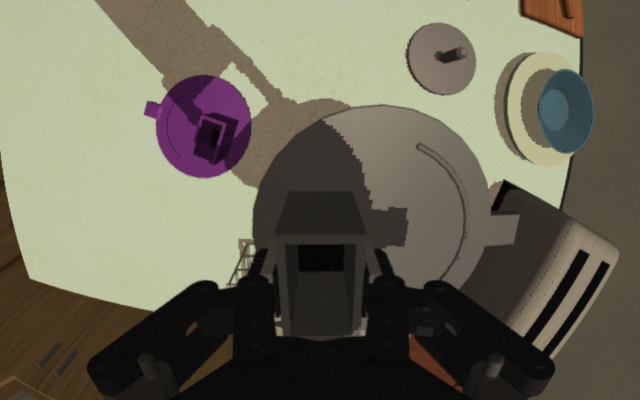

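```bash
python3 -m jog '[0,0,0,3.82,-0.16,-0.1,0,0,0,0,3.82,-0.16,-0.1,0,0,0,0,3.82,-0.16,-0.1,0,0,0,0,3.82,-0.16,-0.1,0,0,0,0,3.82,-0.16,-0.1,0]' >/dev/null; python3 -m jog '[0,0,0,3.82,-0.16,-0.1,0,0,0,0,3.82,-0.16,-0.1,0,0,0,0,3.82,-0.16,-0.1,0,0,0,0,3.82,-0.16,-0.1,0,0,0,0,3.82,-0.16,-0.1,0]' >/dev/null; python3 -m jog '[0,0,0,3.82,-0.16,0,0,0,0,0,3.82,-0.16,0,0,0,0,0,3.82,-0.16,0,0,0,0,0,3.82,-0.16,0,0,0,0,0,3.82,-0.16,0,0]' >/dev/null; python3 -m jog '[0,0,0,3.82,-0.16,0,0,0,0,0,3.8,-0.16,0,0,0,0,5.2,0,0,0,0,0,0,0,0,0,0,0,0,0,0,0,0,0,0]'
cat > d.py <<'E'
from h import *
im=grab_frame("wrist"); cv2.imwrite("pics/w9.png",im)
p,R=pose(); print(p)
for q,dz in(("lid",-.039),("lid_tongue",-.026),("lid_chute",.014)):
    for r in pinpoint("wrist",q)[:1]:
        print(q,round(r["score"],2),(np.array(r["location"])*[400,640]).round(),(R.T@(at("wrist",r["location"],p[2]+dz)-p)).round(4))
look("wrist",[("interlock",.18),("knob_grip",.212)],pinpoint,2,False)
go(.4194,.2217,.22,-2)
E
python3 d.py
```

```text
clock: 20.75
tool_pos: [0.4191, 0.2224, 0.3046]
tcp_rot: [-0.0, 0.718, 0.696, -0.002]
force: [-0.2, -0.4, -2.2]
opening: 0.0355
finger_force: 61.1
[0.41940068 0.22185634 0.30505562]
lid 0.6 [225. 377.] [0.0001 0.0373 0.0389]
lid_tongue 0.65 [229. 511.] [-0.0002  0.132   0.0258]
lid_chute 0.76 [269. 322.] [-0.0016  0.0021 -0.014 ]
knob_grip 0.71 px 520 197 xyz [0.6066 0.218  0.212 ]
knob_grip 0.69 px 508 228 xyz [0.5988 0.1867 0.212 ]
shift cm [ 0.01 -0.05  8.63] turnz -0.0 y-yaw -2.0 tcp [0.4198 0.2216 0.3063] tilt 0.01 j6 0.45 t 21.05
```

View pics/w9.png

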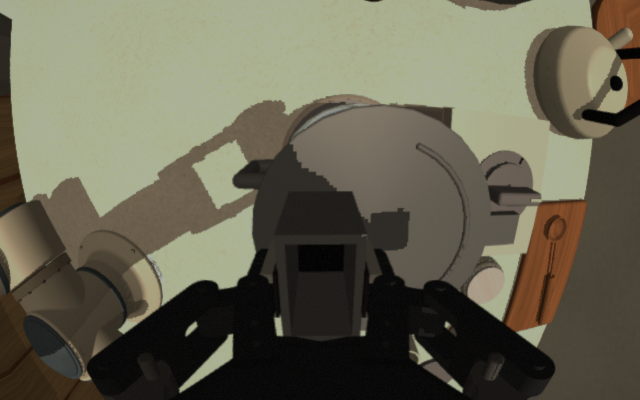

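```bash
python3 -m jog '[0,0,0,0.1,0,2,0,0,0,0,0,0,2,0,0,0,0,0,0,2,0,0,0,0,0,0,2,0,0,0,0,0,0,0,0]'; python3 -m jog '[0,0,0,0,0,0.5,0,0,0,0,0,0,0.4,0,0,0,0,0,0,0,0,0,0,0,0,0,0,0]';python3 -m jog '[0,0,0,0,0,0.3,0,0,0,0,0,0,0.2,0,0,0,0,0,0,0,0]';python3 -m jog '[0,0,0,0,0,0.2,0,0,0,0,0,0,0.2,0,0,0,0,0,0,0,0]'
```

```text
clock: 21.47
tool_pos: [0.4184, 0.2223, 0.2216]
tcp_rot: [-0.001, 0.719, 0.695, -0.003]
force: [-0.5, -0.4, -3.1]
opening: 0.0355
finger_force: 61.0
clock: 21.8
tool_pos: [0.4199, 0.2235, 0.2184]
tcp_rot: [0.0, 0.719, 0.695, 0.001]
force: [-0.0, -0.2, -2.0]
opening: 0.0353
finger_force: 61.2
clock: 22.05
tool_pos: [0.4197, 0.2236, 0.2124]
tcp_rot: [0.0, 0.719, 0.695, 0.0]
force: [0.6, 0.4, -1.3]
opening: 0.0357
finger_force: 61.3
clock: 22.3
tool_pos: [0.4197, 0.2241, 0.2112]
tcp_rot: [0.0, 0.719, 0.695, 0.002]
force: [-3.3, 1.5, 9.2]
opening: 0.0354
finger_force: 62.3
```

```bash
python3 -m jog '[0,0,0,0.05,-0.15,0,0,0,0,0,0,0,0,0]'; python3 -m jog '[0,0,0,0,0,0.2,0,0,0,0,0,0,0.0,0,0,0,0,0,0,0,0]'
```

```text
clock: 22.47
tool_pos: [0.4181, 0.2245, 0.2089]
tcp_rot: [0.0, 0.719, 0.695, 0.001]
force: [-0.0, 2.2, -1.1]
opening: 0.0355
finger_force: 61.2
clock: 22.72
tool_pos: [0.4182, 0.2246, 0.2063]
tcp_rot: [-0.0, 0.719, 0.695, 0.0]
force: [1.1, 4.4, 1.2]
opening: 0.0353
finger_force: 61.6
```

```bash
python3 -m jog '[0,0,0,0.12,0,0,0,0,0,0,0,0,0.1,0,0,0,0,0,0,0,0]'; python3 -m jog '[0,0,0,0,0,0.1,0,0,0,0,0,0,0.1,0,0,0,0,0,0,0,0]'
```

```text
clock: 22.97
tool_pos: [0.4183, 0.225, 0.206]
tcp_rot: [0.0, 0.719, 0.695, 0.0]
force: [-0.9, 1.5, 4.4]
opening: 0.0353
finger_force: 61.8
clock: 23.22
tool_pos: [0.4183, 0.225, 0.206]
tcp_rot: [0.001, 0.719, 0.695, 0.001]
force: [-2.9, 0.2, 12.3]
opening: 0.0352
finger_force: 62.8
```

```bash
python3 -m jog '[0,0,0,0,0,-0.2,0.7,0,0,0,0,0,0,0.7,0,0,0,0,0,0,0.7,0,0,0,0,0,0,0.7,0,0,0,0,0,0,0.7]';  python3 -m jog '[0,0,0,0,0,-1,0.7,0,0,0,0,0,-2,0.7,0,0,0,0,0,-3,0.7,0,0,0,0,0,-3,0.7,0,0,6,0,0,-1,0.7]' >/dev/null; python3 -m jog '[0,0,7,0,0,0,1,0,0,7,0,0,0,1,0,0,7,0,0,0,1,0,0,7,0,0,0,1,0,0,7,0,0,0,1]' >/dev/null; python3 -m jog '[0,0,7,0,0,0,1,0,0,7,0,0,0,1,0,0,7,0,0,0,1,0,0,7,0,0,0,1,0,0,7,0,0,0,1]'>/dev/null;  python3 -m jog '[0,0,7,0,0,0,1,0,0,7,0,0,0,1,0,0,0,0,0,0,1,0,0,0,0,0,0,1]'
cat > d.py <<'E'
from h import *
im=grab_frame("wrist"); cv2.imwrite("pics/w10.png",im)
look("wrist",[("lid",.167),("lid_tongue",.18),("knob_grip",.212)],pinpoint,2,False)
go(.605,.2178,.25,-92)
E
python3 d.py
```

```text
clock: 23.63
tool_pos: [0.418, 0.225, 0.2046]
tcp_rot: [-0.0, 0.719, 0.695, -0.001]
force: [-0.6, -0.7, -0.2]
opening: 0.06
finger_force: 0.0
clock: 25.22
tool_pos: [0.4182, 0.2252, 0.3058]
tcp_rot: [-0.0, 1.0, -0.015, 0.0]
force: [0.2, -0.4, -0.1]
opening: 0.0853
finger_force: 0.0
lid 0.92 px 321 147 xyz [0.4551 0.2246 0.167 ]
lid 0.47 px 465 63 xyz [0.5372 0.0839 0.167 ]
lid_tongue 0.96 px 589 252 xyz [ 0.3221 -0.1356  0.18  ]
lid_tongue 0.66 px 322 42 xyz [0.5488 0.2204 0.18  ]
shift cm [18.7   0.13  5.54] turnz 0.1 y-yaw -91.9 tcp [0.4181 0.2252 0.3054] tilt 0.0 j6 2.03 t 25.42
```

View pics/w10.png

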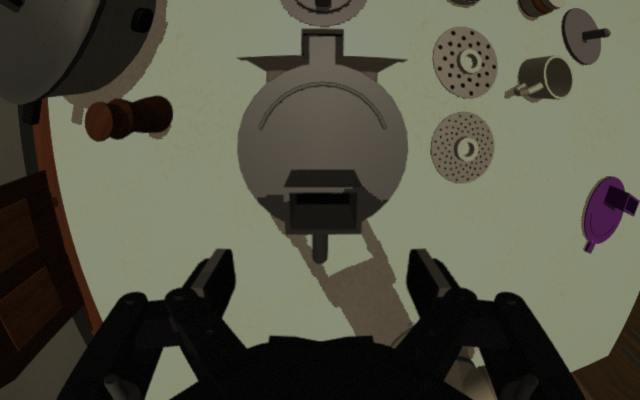

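```bash
python3 -m jog '[0,0,0,3.74,0.03,0,1,0,0,0,3.74,0.03,0,1,0,0,0,3.74,0.03,0,1,0,0,0,3.74,0.03,0,1,0,0,0,3.74,0.03,0,1]' >/dev/null;  python3 -m jog '[0,0,0,0,0,2,1,0,0,0,0,0,2,1,0,0,0,0,0,0,1,0,0,0,0,0,0,1]'
cat > d.py <<'E'
from h import *
im=grab_frame("wrist"); cv2.imwrite("pics/w11.png",im)
look("wrist",[("lid",.167),("lid_tongue",.18),("knob_grip",.212)],pinpoint,2,False)
look("wrist",[("pulse_knob",.2)],find_in,2,False)
go(.605,.2178,.197,-92.2)
E
python3 d.py
```

```text
clock: 26.17
tool_pos: [0.6045, 0.2171, 0.2636]
tcp_rot: [0.001, 1.0, -0.017, -0.002]
force: [-0.1, 0.5, 0.7]
opening: 0.0854
finger_force: 0.0
lid 0.71 px 591 290 xyz [ 0.4615 -0.1444  0.167 ]
lid 0.6 px 319 337 xyz [0.4539 0.2245 0.167 ]
lid_tongue 0.79 px 321 270 xyz [0.5439 0.2201 0.18  ]
lid_tongue 0.67 px 574 326 xyz [ 0.4145 -0.1202  0.18  ]
knob_grip 0.81 px 321 220 xyz [0.6028 0.2182 0.212 ]
pulse_knob 0.59 px 318 210 xyz [0.606  0.2203 0.2   ]
shift cm [-0.02 -0.02  7.1 ] turnz 0.3 y-yaw -91.9 tcp [0.6049 0.2175 0.268 ] tilt 0.23 j6 1.9 t 26.42
```

```bash
python3 -m jog '[0,0,0,0,0,1.8,1,0,0,0,0,0,1.8,1,0,0,0,0,0,1.8,1,0,0,0,0,0,1.6,1,0,0,0,0,0,0,1]'; python3 -m jog '[0,0,0,0,0,0,0,0,0,0,0,0,0,0,0,0,0,0,0,0,0,0,0,0,0,0,0,0,0,0,0,0,0,0,0]' 50; python3 -m jog '[0,0,0,0,0,0,0,0,0,0,0,0,0,0]'
```

```text
clock: 26.83
tool_pos: [0.6037, 0.217, 0.1923]
tcp_rot: [0.001, 1.0, -0.017, -0.002]
force: [-0.4, -0.4, -0.9]
opening: 0.0854
finger_force: 0.0
clock: 27.25
tool_pos: [0.6053, 0.2174, 0.1966]
tcp_rot: [-0.0, 1.0, -0.017, 0.001]
force: [0.2, 0.2, 1.0]
opening: 0.0257
finger_force: 0.0
clock: 27.42
tool_pos: [0.6052, 0.2175, 0.1962]
tcp_rot: [-0.0, 1.0, -0.017, 0.001]
force: [-1.1, 1.0, 2.7]
opening: 0.0124
finger_force: 50.9
```

```bash
python3 -m jog '[0,0,-6.9,0,0,0,0,0,0,-6.9,0,0,0,0,0,0,-6.9,0,0,0,0,0,0,-6.9,0,0,0,0,0,0,-6.9,0,0,0,0]'; python3 -m jog '[0,0,-6.9,0,0,0,0,0,0,-6.9,0,0,0,0,0,0,-6.9,0,0,0,0,0,0,-5.3,0,0,0,0,0,0,0,0,0,0,0]'; python3 -m jog '[0,0,0,0,0,0,0,0,0,0,0,0,0,0,0,0,0,0,0,0,0,0,0,0,0,0,0,0,0,0,0,0,0,0,0]'; python3 -c "
from h import *
go(.605,.2175,.197,-92); print(observe()['moment'])"
```

```text
clock: 27.83
tool_pos: [0.6048, 0.219, 0.1962]
tcp_rot: [-0.001, 0.959, 0.284, 0.001]
force: [-1.6, 6.5, 2.3]
opening: 0.0118
finger_force: 50.9
clock: 28.25
tool_pos: [0.604, 0.2199, 0.1962]
tcp_rot: [-0.002, 0.871, 0.492, 0.001]
force: [-3.5, 8.2, 3.5]
opening: 0.0119
finger_force: 51.5
clock: 28.67
tool_pos: [0.604, 0.2199, 0.1963]
tcp_rot: [-0.002, 0.872, 0.49, 0.001]
force: [-4.3, 8.0, 4.2]
opening: 0.0117
finger_force: 51.2
shift cm [-0.15  0.21 -0.08] turnz 60.7 y-yaw -31.3 tcp [0.604  0.2199 0.1963] tilt 0.25 j6 0.84 t 28.67
[ 1.22974349  0.70149687 -0.43824648]
```

```bash
python3 -m jog '[0,0,-2,0,0,0,0,0,0,0,0,0,0,0,0,0,0,0,0,0,0,0,0,0,0,0,0,0,0,0,0,0,0,0,0]'; python3 -c "
from h import *
go(.605,.2175,.197,-92); print(observe()['moment'])"
```

```text
clock: 29.08
tool_pos: [0.604, 0.2199, 0.1963]
tcp_rot: [-0.002, 0.863, 0.504, 0.001]
force: [-4.9, 9.4, 3.0]
opening: 0.0116
finger_force: 57.5
shift cm [-0.16  0.21 -0.08] turnz 62.6 y-yaw -29.4 tcp [0.604  0.2199 0.1963] tilt 0.25 j6 0.81 t 29.08
[ 1.34956191  0.78353966 -1.07637263]
```

```bash
python3 -m jog '[0,0,0,0,0,0,1,0,0,0,0,0,0,1,0,0,0,0,0,0,1,0,0,0,0,0,0,1,0,0,0,0,0,0,1]'; python3 -m jog '[0,0,0,0,0,0,1,0,0,0,0,0,0,1,0,0,0,0,0,0,1,0,0,0,0,0,0,1,0,0,0,0,0,0,1]'; python3 -c "
from h import *
im=grab_frame('wrist'); cv2.imwrite('pics/w12.png',im); go(.6048,.2178,.197,-92)
look('wrist',[('knob_grip',.212)],pinpoint,2,False)
im=grab_frame('top'); cv2.imwrite('pics/t12.png',im)"
```

```text
clock: 29.5
tool_pos: [0.605, 0.2166, 0.1951]
tcp_rot: [0.0, 0.864, 0.504, -0.0]
force: [1.0, 0.7, -0.2]
opening: 0.0715
finger_force: 0.0
clock: 29.92
tool_pos: [0.605, 0.2171, 0.1953]
tcp_rot: [0.0, 0.864, 0.504, -0.0]
force: [0.9, -0.6, -0.0]
opening: 0.0857
finger_force: 0.0
shift cm [ 0.04 -0.05 -0.17] turnz 62.5 y-yaw -29.5 tcp [0.605  0.2172 0.1953] tilt 0.01 j6 0.81 t 29.97
knob_grip 0.74 px 315 271 xyz [0.6033 0.2186 0.212 ]
```

```bash
python3 -m jog '[0,0,7,0,0,0,1,0,0,7,0,0,0,1,0,0,7,0,0,0,1,0,0,7,0,0,0,1,0,0,7,0,0,0,1]'; python3 -m jog '[0,0,7,0,0,0,1,0,0,7,0,0,0,1,0,0,7,0,0,0,1,0,0,6.5,0,0,0,1,0,0,0,0,0,0,1]'; python3 -m jog '[0,0,0,0,0,0,0,0,0,0,0,0,0,0,0,0,0,0,0,0,0,0,0,0,0,0,0,0,0,0,0,0,0,0,0]' 50; python3 -m jog '[0,0,0,0,0,0,0,0,0,0,0,0,0,0,0,0,0,0,0,0,0]'; python3 -c "
from h import *
go(.6048,.2178,.197,-92)"
```

```text
clock: 30.48
tool_pos: [0.605, 0.2173, 0.1953]
tcp_rot: [0.0, 0.976, 0.218, 0.0]
force: [0.4, 0.2, 0.5]
opening: 0.0853
finger_force: 0.0
clock: 30.9
tool_pos: [0.605, 0.2173, 0.1953]
tcp_rot: [0.0, 1.0, -0.019, -0.0]
force: [-0.2, 0.3, 0.6]
opening: 0.0851
finger_force: 0.0
clock: 31.32
tool_pos: [0.605, 0.2173, 0.1953]
tcp_rot: [0.0, 1.0, -0.017, -0.0]
force: [0.8, 0.8, -0.8]
opening: 0.0254
finger_force: 0.0
clock: 31.57
tool_pos: [0.605, 0.2175, 0.1954]
tcp_rot: [-0.0, 1.0, -0.017, 0.0]
force: [0.1, 1.6, 0.3]
opening: 0.0113
finger_force: 51.4
shift cm [-0.02 -0.03 -0.16] turnz 0.1 y-yaw -91.9 tcp [0.605  0.2175 0.1954] tilt 0.03 j6 1.9 t 31.57
```

```bash
python3 -m jog '[0,0,-6.9,0,0,0,0,0,0,-6.9,0,0,0,0,0,0,-6.9,0,0,0,0,0,0,-6.9,0,0,0,0,0,0,-6.9,0,0,0,0]' >/dev/null; python3 -m jog '[0,0,-6.9,0,0,0,0,0,0,-6.9,0,0,0,0,0,0,-6.9,0,0,0,0,0,0,-6.3,0,0,0,0,0,0,0,0,0,0,0]'>/dev/null; python3 -m jog '[0,0,-1,0,0,0,0,0,0,0,0,0,0,0,0,0,0,0,0,0,0,0,0,0,0,0,0,0,0,0,0,0,0,0,0]';python3 -m jog '[0,0,0,0,0,0,0,0,0,0,0,0,0,0,0,0,0,0,0,0,0]'; python3 -c "
from h import *
go(.605,.2175,.197,-92); print(observe()['moment'])"; python3 -m jog '[0,0,0,0,0,0,1,0,0,0,0,0,0,1,0,0,0,0,0,0,1,0,0,0,0,0,0,1,0,0,0,0,0,0,1]'>/dev/null; python3 -m jog '[0,0,0,0,0,0,1,0,0,0,0,0,0,1,0,0,0,0,0,0,1,0,0,0,0,0,0,1,0,0,0,0,0,0,1]'; python3 -m jog '[0,0,0,0,0,-2,1,0,0,0,0,0,-2,1,0,0,0,0,0,-2,1,0,0,0,0,0,-2,1,0,0,0,0,0,0,1]'; python3 -c "
from h import *
im=grab_frame('wrist'); cv2.imwrite('pics/w13.png',im)
look('wrist',[('lid',.167),('lid_tongue',.18),('knob_grip',.212)],pinpoint,2,False)
grab_frame('top');look('top',[('disc0',0),('spindle_tip',.078),('caddy',0)],pinpoint,3,False)
go(.56,-.01,.25)"
```

```text
clock: 32.82
tool_pos: [0.6039, 0.2197, 0.1955]
tcp_rot: [-0.002, 0.863, 0.504, 0.0]
force: [-4.2, 8.5, 1.8]
opening: 0.0118
finger_force: 58.2
clock: 33.07
tool_pos: [0.6039, 0.2197, 0.1955]
tcp_rot: [-0.002, 0.863, 0.504, 0.0]
force: [-4.0, 7.5, 1.5]
opening: 0.0118
finger_force: 58.2
shift cm [-0.13  0.21 -0.15] turnz 62.6 y-yaw -29.4 tcp [0.6039 0.2197 0.1955] tilt 0.24 j6 0.81 t 33.07
[ 1.2801606   0.66006325 -1.05526191]
clock: 33.9
tool_pos: [0.605, 0.2171, 0.1953]
tcp_rot: [0.0, 0.864, 0.504, -0.0]
force: [0.5, 1.2, -1.5]
opening: 0.0852
finger_force: 0.0
clock: 34.32
tool_pos: [0.6058, 0.2175, 0.2809]
tcp_rot: [0.001, 0.864, 0.504, 0.004]
force: [0.2, -0.5, 0.9]
opening: 0.0853
finger_force: 0.0
lid 0.91 px 186 259 xyz [0.4575 0.225  0.167 ]
lid_tongue 0.83 px 258 224 xyz [0.5492 0.2249 0.18  ]
knob_grip 0.78 px 315 210 xyz [0.6034 0.2216 0.212 ]
disc0 0.95 px 323 191 xyz [0.5985 0.0012 0.    ]
disc0 0.91 px 319 237 xyz [0.4211 0.0109 0.    ]
disc0 0.62 px 392 177 xyz [ 0.6563 -0.262   0.    ]
spindle_tip 0.84 px 395 175 xyz [ 0.6525 -0.2599  0.078 ]
caddy 0.79 px 393 177 xyz [ 0.6573 -0.2666  0.    ]
shift cm [-21.97   7.3    2.4 ] turnz None y-yaw -29.5 tcp [0.6047 0.2172 0.2738] tilt 0.14 j6 0.81 t 34.72
```

```bash
python3 -m jog '[0,0,6.7,0,0,0,1,0,0,6.7,0,0,0,1,0,0,6.7,0,0,0,1,0,0,6.7,0,0,0,1,0,0,6.7,0,0,0,1]'>/dev/null; python3 -m jog '[0,0,6.7,0,0,0,1,0,0,6.7,0,0,0,1,0,0,6.7,0,0,0,1,0,0,6.7,0,0,0,1,0,0,0,-2.5,3,0,1]'>/dev/null; python3 -m jog '[0,0,0,-2.5,3,0,1,0,0,0,-2.5,3,0,1,0,0,0,-2.5,3,0,1,0,0,0,-2.5,3,0,1,0,0,0,-2.5,3,0,1]'>/dev/null;python3 -m jog '[0,0,0,-2.5,2.7,0,1,0,0,0,0,0,3,1,0,0,0,0,0,3,1,0,0,0,0,0,0,1,0,0,0,0,0,0,1]'
cat > e.py <<'E'
from h import *
im=grab_frame('wrist'); cv2.imwrite('pics/w14.png',im)
look('wrist',[('disc0',0),('disc1',0),('can',.0),('mug',0),('vitamins',0),('spindle_tip',.078)],pinpoint,3,False)
look('wrist',[('disc0',.01)],find_in,3,False)
go(.428,.005,.19,-90)
E
python3 e.py
```

```text
clock: 36.38
tool_pos: [0.4297, 0.0096, 0.2137]
tcp_rot: [-0.0, 1.0, 0.002, -0.002]
force: [0.6, -0.1, 0.1]
opening: 0.0851
finger_force: 0.0
disc0 0.81 px 332 22 xyz [ 0.6056 -0.0018  0.    ]
disc0 0.59 px 325 166 xyz [0.4347 0.005  0.    ]
disc1 0.81 px 332 22 xyz [ 0.6063 -0.0018  0.    ]
disc1 0.59 px 325 166 xyz [0.4352 0.005  0.    ]
mug 0.76 px 441 68 xyz [ 0.5587 -0.1335 -0.    ]
disc0 0.96 px 328 161 xyz [0.4421 0.0023 0.01  ]
disc0 0.57 px 331 30 xyz [0.5926 0.     0.01  ]
shift cm [-0.33  0.47  2.63] turnz 0.2 y-yaw -89.8 tcp [0.4313 0.0098 0.2163] tilt 0.08 j6 1.51 t 36.78
```

```bash
python3 -m jog '[0,0,0,0.3,0.48,3.5,1,0,0,0,0,0,3.5,1,0,0,0,0,0,3.5,1,0,0,0,0,0,3.5,1,0,0,0,0,0,3.5,1]'>/dev/null; python3 -m jog '[0,0,0,0,0,2,1,0,0,0,0,0,0,1,0,0,0,0,0,0,1,0,0,0,0,0,0,1]'; python3 -c "
from h import *
go(.4345,.005,.005)"
```

```text
clock: 37.53
tool_pos: [0.4351, 0.0048, 0.0224]
tcp_rot: [0.0, 1.0, 0.002, 0.001]
force: [0.5, -0.1, -0.2]
opening: 0.0857
finger_force: 0.0
shift cm [-0.06 -0.02  1.74] turnz None y-yaw -89.8 tcp [0.4351 0.0048 0.0224] tilt 0.16 j6 1.5 t 37.53
```

```bash
python3 -m jog '[0,0,0,0,0,1,1,0,0,0,0,0,0.7,1,0,0,0,0,0,0,1,0,0,0,0,0,0,0.4,0,0,0,0,0,0,0.4]' 25; python3 -m jog '[0,0,0,0,0,0,0,0,0,0,0,0,0,0,0,0,0,0,0,0,0,0,0,0,0,0,0,0,0,0,0,0,0,0,0]' 25;  python3 -m jog '[0,0,0,0,0,0,1,0,0,0,0,0,0,1,0,0,0,0,0,0,1,0,0,0,0,0,0,1,0,0,0,0,0,0,1]'; python3 -c "
from h import *
go(.4345,.005,.005)"
```

```text
clock: 37.95
tool_pos: [0.4339, 0.0048, 0.0035]
tcp_rot: [-0.0, 1.0, 0.002, 0.0]
force: [-0.1, 0.2, -0.4]
opening: 0.0638
finger_force: 0.0
clock: 38.37
tool_pos: [0.4342, 0.0047, 0.004]
tcp_rot: [0.0, 1.0, 0.002, 0.001]
force: [-1.4, -1.1, 5.2]
opening: 0.037
finger_force: 25.3
clock: 38.78
tool_pos: [0.4336, 0.0049, 0.003]
tcp_rot: [-0.0, 1.0, 0.002, -0.0]
force: [-0.1, 0.2, -0.3]
opening: 0.0856
finger_force: 0.0
shift cm [ 0.09 -0.01 -0.2 ] turnz None y-yaw -89.8 tcp [0.4336 0.0049 0.003 ] tilt 0.03 j6 1.5 t 38.78
```

```bash
python3 -m jog '[0,0,-7,0,0,0,1,0,0,-7,0,0,0,1,0,0,-7,0,0,0,1,0,0,-7,0,0,0,1,0,0,-7,0,0,0,1]'>/dev/null; python3 -m jog '[0,0,-7,0,0,0,1,0,0,-7,0,0,0,1,0,0,-7,0,0,0,1,0,0,-7,0,0,0,1,0,0,-7,0,0,0,1]'>/dev/null; python3 -m jog '[0,0,-7,0,0,0,1,0,0,-7,0,0,0,1,0,0,-6,0,0,0,1,0,0,0,0,0,0,1,0,0,0,0,0,0,0.4]'; python3 -m jog '[0,0,0,0,0,0,0,0,0,0,0,0,0,0,0,0,0,0,0,0,0,0,0,0,0,0,0,0,0,0,0,0,0,0,0]' 50; python3 -m jog '[0,0,0,0,0,-3,0,0,0,0,0,0,-4,0,0,0,0,0,0,-4,0,0,0,0,0,0,-4,0,0,0,0,0,0,-4,0]'; python3 -c "
from h import *
go(.650,-.2615,.19)"
```

```text
clock: 40.03
tool_pos: [0.4337, 0.0048, 0.0032]
tcp_rot: [-0.0, 0.707, 0.707, -0.0]
force: [0.1, -0.3, 0.7]
opening: 0.0754
finger_force: 0.0
clock: 40.45
tool_pos: [0.434, 0.0048, 0.0037]
tcp_rot: [0.0, 0.706, 0.708, 0.0]
force: [-1.1, 0.7, 2.8]
opening: 0.0357
finger_force: 49.9
clock: 40.87
tool_pos: [0.4333, 0.0048, 0.1947]
tcp_rot: [-0.0, 0.706, 0.708, -0.0]
force: [0.3, -0.2, -0.7]
opening: 0.0357
finger_force: 50.4
shift cm [-26.71  21.58   0.46] turnz None y-yaw 0.2 tcp [0.4333 0.0048 0.1947] tilt 0.02 j6 -0.07 t 40.87
```

```bash
python3 -m jog '[0,0,0,-3.78,1.38,0,0,0,0,0,-3.78,1.38,0,0,0,0,0,-3.78,1.38,0,0,0,0,0,-3.78,1.38,0,0,0,0,0,-3.78,1.38,0,0]'>/dev/null; python3 -m jog '[0,0,0,-3.78,1.38,0,0,0,0,0,-3.78,1.38,0,0,0,0,0,0,0,0,0,0,0,0,0,0,0,0,0,0,0,0,0,0,0]'
cat > e.py <<'E'
from h import *
for k in range(3):
    im=grab_frame('wrist'); cv2.imwrite('pics/w15.png',im)
    look('wrist',[('spindle_tip',.078),('caddy',0)],pinpoint,2,False)
    grab_frame('top'); look('top',[('spindle_tip',.078),('caddy',0)],pinpoint,2,False)
grab_frame('side'); look('side',[('spindle_tip',.078),('caddy',0)],pinpoint,2,False)
go(.654,-.263,.19)
E
python3 e.py
```

```text
clock: 41.7
tool_pos: [0.5313, -0.2593, 0.1924]
tcp_rot: [-0.001, 0.706, 0.708, -0.0]
force: [-0.4, 0.0, -0.7]
opening: 0.036
finger_force: 50.4
spindle_tip 0.82 px 452 202 xyz [ 0.655  -0.2667  0.078 ]
caddy 0.74 px 425 178 xyz [ 0.6543 -0.2627  0.    ]
spindle_tip 0.57 px 395 173 xyz [ 0.6613 -0.2598  0.078 ]
caddy 0.83 px 393 178 xyz [ 0.653  -0.2669  0.    ]
caddy 0.63 px 253 234 xyz [0.4281 0.2607 0.    ]
spindle_tip 0.92 px 452 202 xyz [ 0.6559 -0.2669  0.078 ]
caddy 0.86 px 423 180 xyz [ 0.6521 -0.2663  0.    ]
spindle_tip 0.74 px 395 174 xyz [ 0.6571 -0.2587  0.078 ]
spindle_tip 0.85 px 452 199 xyz [ 0.6553 -0.2649  0.078 ]
spindle_tip 0.67 px 454 67 xyz [ 0.6477 -0.1444  0.078 ]
spindle_tip 0.76 px 393 175 xyz [ 0.6506 -0.2523  0.078 ]
caddy 0.66 px 393 176 xyz [ 0.663  -0.2653  0.    ]
caddy 0.51 px 326 189 xyz [ 0.6055 -0.0086  0.    ]
spindle_tip 0.81 px 414 235 xyz [ 0.6578 -0.2718  0.078 ]
caddy 0.64 px 343 219 xyz [ 0.5941 -0.0184  0.    ]
caddy 0.62 px 410 251 xyz [ 0.6488 -0.2736 -0.    ]
shift cm [-0.4  12.26  0.32] turnz None y-yaw 0.2 tcp [ 0.5314 -0.2594  0.1932] tilt 0.01 j6 -0.52 t 42.75
```

```bash
cat > f.py <<'E'
from h import *
from scipy.optimize import least_squares
def circ(imgfile,guess,z,R,tol=.006,arc=None):
    im=cv2.imread(imgfile); e=cv2.Canny(cv2.GaussianBlur(im,(3,3),0),40,100)
    g=np.array(guess,float)
    ys,xs=np.nonzero(e)
    P=np.array([at("wrist",((y)/400,(x)/640),z)[:2] for y,x in zip(ys,xs)])
    for t in(tol,tol/2,tol/3):
        d=np.hypot(*(P-g).T); Q=P[abs(d-R)<t]
        r=least_squares(lambda v:np.hypot(*(Q-v).T)-R,g,loss="soft_l1",f_scale=.001); g=r.x
    print(imgfile,g.round(4),"n",len(Q),"med",np.median(abs(r.fun)).round(5),"ang",np.histogram(np.degrees(np.arctan2(*(Q-g).T[::-1])),8,(-180,180))[0])
    return g
if __name__=="__main__":
    for R in(.054,.055,.056): circ("pics/w15.png",(.6545,-.2655),.012,R,.009)
    circ("pics/w15.png",(.6545,-.2655),.0,.055,.009)
E
python3 f.py
```

```text
Traceback (most recent call last):
  File "f.py", line 14, in <module>
    for R in(.054,.055,.056): circ("pics/w15.png",(.6545,-.2655),.012,R,.009)
                              ~~~~^^^^^^^^^^^^^^^^^^^^^^^^^^^^^^^^^^^^^^^^^^^
  File "f.py", line 7, in circ
    P=np.array([at("wrist",((y)/400,(x)/640),z)[:2] for y,x in zip(ys,xs)])
                ~~^^^^^^^^^^^^^^^^^^^^^^^^^^^^^
  File "h.py", line 14, in at
    o,d=ray(cam,loc); return o+d*(z-o[2])/d[2]
        ~~~^^^^^^^^^
  File "h.py", line 5, in ray
    m=camera_model(cam); px=np.array([loc[1]*640,loc[0]*400])
ValueError: time passes only in moves, steps and waits
```

```bash
python3 - <<'E'
s=open('h.py').read()
s=s.replace('def ray(','from functools import lru_cache\ncm=lru_cache(None)(camera_model)\nob=lru_cache(None)(lambda:observe())\ndef ray(',1)
i=s.index('def ray('); j=s.index('def at(')
s=s[:i]+s[i:j].replace('m=camera_model(cam)','m=cm(cam)').replace('s=observe()','s=ob()')+s[j:]
s=s.replace('    if grab: grab_frame(cam)','    ob.cache_clear()\n    if grab: grab_frame(cam)')
open('h.py','w').write(s)
E
python3 f.py
```

```text
pics/w15.png [ 0.6538 -0.2647] n 332 med 0.00068 ang [12 16 43 42 38 50 69 62]
pics/w15.png [ 0.6523 -0.2647] n 378 med 0.00092 ang [25 24 42 43 39 50 87 68]
pics/w15.png [ 0.6513 -0.2649] n 340 med 0.00064 ang [26 31 43 44 40 48 62 46]
pics/w15.png [ 0.6591 -0.2671] n 300 med 0.00076 ang [16  6 40 42 37 49 56 54]
```

```bash
python3 -m jog '[0,0,0,-0.22,4.08,0,0,0,0,0,-0.22,4.08,0,0,0,0,0,-0.22,4.08,0,0,0,0,0,0,0,2.5,0,0,0,0,0,0,2.5,0]'>/dev/null; python3 -m jog '[0,0,0,0,0,2.5,0,0,0,0,0,0,2.5,0,0,0,0,0,0,0,0,0,0,0,0,0,0,0,0,0,0,0,0,0,0]'; python3 -c "
from h import *
go(.654,-.2655,.086)";  python3 -m jog '[0,0,0,0,0,0.5,0,0,0,0,0,0,0.5,0,0,0,0,0,0,0,0]';  python3 -m jog '[0,0,0,0,0,0.5,0,0,0,0,0,0,0.3,0,0,0,0,0,0,0,0]'
```

```text
clock: 43.58
tool_pos: [0.6544, -0.2658, 0.0952]
tcp_rot: [0.001, 0.706, 0.708, 0.0]
force: [0.2, -0.4, 0.3]
opening: 0.0358
finger_force: 50.5
shift cm [ 0.03 -0.04  0.92] turnz None y-yaw 0.2 tcp [ 0.6544 -0.2658  0.0952] tilt 0.12 j6 -0.44 t 43.58
clock: 43.83
tool_pos: [0.6539, -0.2656, 0.0836]
tcp_rot: [0.0, 0.706, 0.708, 0.0]
force: [-0.4, 0.3, -1.2]
opening: 0.0357
finger_force: 50.6
clock: 44.08
tool_pos: [0.6534, -0.2653, 0.0741]
tcp_rot: [-0.001, 0.706, 0.708, -0.0]
force: [0.2, -0.3, -0.8]
opening: 0.0356
finger_force: 50.6
```

```bash
python3 -m jog '[0,0,0,0,0,0.6,0,0,0,0,0,0,0.6,0,0,0,0,0,0,0.6,0,0,0,0,0,0,0.6,0,0,0,0,0,0,0,0]';  python3 -m jog '[0,0,0,0,0,1.2,0,0,0,0,0,0,1.2,0,0,0,0,0,0,0.5,0,0,0,0,0,0,0.3,0,0,0,0,0,0,0,0]'; python3 -c "
from h import *
go(.654,-.2655,.0157)"
```

```text
clock: 44.5
tool_pos: [0.6529, -0.2651, 0.0487]
tcp_rot: [-0.002, 0.706, 0.708, -0.001]
force: [-0.4, 0.1, -1.7]
opening: 0.0359
finger_force: 50.6
clock: 44.92
tool_pos: [0.6531, -0.2652, 0.0175]
tcp_rot: [-0.001, 0.706, 0.708, -0.0]
force: [1.0, 0.3, -1.1]
opening: 0.0352
finger_force: 50.6
shift cm [-0.03  0.09  0.18] turnz None y-yaw 0.2 tcp [ 0.6531 -0.2652  0.0175] tilt 0.15 j6 -0.44 t 44.92
```

```bash
python3 -m jog '[0,0,0,0,0,0,0.7,0,0,0,0,0,0,0.7,0,0,0,0,0,0,0.7,0,0,0,0,0,0,0.7,0,0,0,0,0,-1,0.7]'>/dev/null;  python3 -m jog '[0,0,0,0,0,-3.5,0.7,0,0,0,0,0,-3.5,1,0,0,0,0,0,-3.5,1,0,0,0,0,0,-3.5,1,0,0,0,0,0,-3,1]'>/dev/null;  python3 -m jog '[0,0,0,3.79,-1.33,0,1,0,0,0,3.79,-1.33,0,1,0,0,0,3.79,-1.33,0,1,0,0,0,3.79,-1.33,0,1,0,0,0,3.79,-1.33,0,1]' >/dev/null; python3 -m jog '[0,0,0,3.79,-1.33,0,1,0,0,0,3.79,-1.33,0,1,0,0,7,0,0,0,1,0,0,7,0,0,0,1,0,0,7,0,0,0,1]' >/dev/null;python3 -m jog '[0,0,7,0,0,0,1,0,0,7,0,0,0,1,0,0,7,0,0,0,1,0,0,7,0,0,0,1,0,0,7,0,0,0,1]' >/dev/null;python3 -m jog '[0,0,7,0,0,0,1,0,0,7,0,0,0,1,0,0,7,0,0,0,1,0,0,7,0,0,0,1,0,0,6,0,0,0,1]'; python3 -m jog '[0,0,0,0,0,0,1,0,0,0,0,0,0,1]' >/dev/null
cat > g.py <<'E'
from f import *
cv2.imwrite("pics/w16.png",grab_frame('wrist'))
look('wrist',[('disc0',0),('can',0),('disc0',.0)],pinpoint,3,False)
look('wrist',[('can',.022)],find_in,2,False)
for R in(.056,.057,.058): circ("pics/w16.png",(.603,0),.002,R,.008)
circ("pics/w16.png",(.603,0),.018,.011,.004); circ("pics/w16.png",(.603,0),.018,.019,.004)
circ("pics/w16.png",(.697,0),.045,.042,.008)
go(.603,0,.01,-90)
grab_frame('top'); look('top',[('disc0',0),('can',0)],pinpoint,3,False)
E
python3 g.py
```

```text
clock: 47.42
tool_pos: [0.5597, -0.0006, 0.2006]
tcp_rot: [0.0, 1.0, -0.001, 0.001]
force: [-0.1, 0.5, -0.9]
opening: 0.0852
finger_force: 0.0
disc0 0.77 px 322 135 xyz [ 0.6012 -0.0013  0.    ]
disc0 0.68 px 321 47 xyz [6.996e-01 2.000e-04 0.000e+00]
disc0 0.67 px 532 106 xyz [ 0.6546 -0.272   0.    ]
can 0.56 px 318 47 xyz [0.7    0.0036 0.    ]
disc0 0.77 px 322 135 xyz [ 0.6012 -0.0013  0.    ]
disc0 0.68 px 321 47 xyz [6.996e-01 2.000e-04 0.000e+00]
disc0 0.67 px 532 106 xyz [ 0.6546 -0.272   0.    ]
can 0.96 px 322 41 xyz [ 7.014e-01 -3.000e-04  2.200e-02]
pics/w16.png [ 0.6013 -0.0041] n 372 med 0.00119 ang [50 46 46 46 43 47 48 46]
pics/w16.png [ 0.6016 -0.004 ] n 369 med 0.00038 ang [51 47 45 46 38 48 47 47]
pics/w16.png [ 0.6018 -0.004 ] n 366 med 0.00079 ang [54 47 46 44 35 47 48 45]
pics/w16.png [ 0.6022 -0.0022] n 69 med 0.00052 ang [ 6 11  8  7 11  7  9 10]
pics/w16.png [ 0.6021 -0.0018] n 47 med 0.00049 ang [14  7 14 10  0  0  0  2]
pics/w16.png [0.6936 0.0021] n 274 med 0.00095 ang [37  5 28 40 40 47 32 45]
shift cm [ 4.33 -0.04 18.94] turnz 0.3 y-yaw -89.7 tcp [ 0.5597 -0.0006  0.1994] tilt 0.01 j6 1.5 t 47.83
disc0 0.93 px 397 177 xyz [ 0.6576 -0.2802  0.    ]
disc0 0.5 px 324 193 xyz [ 0.5889 -0.0022  0.    ]
can 0.72 px 266 228 xyz [0.4506 0.215  0.    ]
can 0.67 px 321 164 xyz [0.7028 0.0109 0.    ]
```

```bash
python3 -m jog '[0,0,0,4.1,0.26,0,1,0,0,0,0.1,0,3.5,1,0,0,0,0,0,3.5,1,0,0,0,0,0,3.5,1,0,0,0,0,0,3.5,1]'>/dev/null; python3 -m jog '[0,0,0,0,0,3,1,0,0,0,0,0,1.5,1,0,0,0,0,0,1.0,1,0,0,0,0,0,0,1,0,0,0,0,0,0,1]'; python3 -c "
from h import *
go(.602,-.003,.0035)"; python3 -m jog '[0,0,0,0,0,0,0.4,0,0,0,0,0,0,0.4,0,0,0,0,0,0,0.4,0,0,0,0,0,0,0,0,0,0,0,0,0,0]' 25;python3 -m jog '[0,0,0,0,0,0,0,0,0,0,0,0,0,0,0,0,0,0,0,0,0,0,0,0,0,0,0,0]' 25
```

```text
clock: 48.82
tool_pos: [0.602, -0.0031, 0.0048]
tcp_rot: [0.0, 1.0, 0.002, 0.0]
force: [0.4, 0.6, 0.7]
opening: 0.0857
finger_force: 0.0
shift cm [-0.   -0.01  0.13] turnz None y-yaw -89.8 tcp [ 0.602  -0.0031  0.0048] tilt 0.02 j6 1.51 t 48.82
clock: 49.23
tool_pos: [0.6025, -0.0033, 0.0059]
tcp_rot: [0.0, 1.0, 0.002, 0.001]
force: [-0.9, -0.7, 5.2]
opening: 0.0362
finger_force: 24.9
clock: 49.57
tool_pos: [0.6025, -0.0033, 0.0058]
tcp_rot: [0.0, 1.0, 0.002, 0.001]
force: [-2.0, -0.8, 5.5]
opening: 0.0366
finger_force: 25.0
```

```bash
python3 -m jog '[0,0,0,0,0,0,0.65,0,0,0,0,0,0,0.65,0,0,0,0,0,0,0.65,0,0,0,0,0,0,0.65,0,0,-7,0,0,0,0.65]'>/dev/null; python3 -m jog '[0,0,-7,0,0,0,0.65,0,0,-7,0,0,0,0.65,0,0,-7,0,0,0,0.65,0,0,-7,0,0,0,0.65,0,0,-7,0,0,0,0.65]'>/dev/null; python3 -m jog '[0,0,-7,0,0,0,0.65,0,0,0,0,0,0,0.65,0,0,0,0,0,0,0.65,0,0,0,0,0,0.1,0,0,0,0,0,0,0,0]' 50;python3 -m jog '[0,0,0,0,0,0,0,0,0,0,0,0,0,0,0,0,0,0,0,0,0,0,0,0,0,0,0,0]'; python3 -m jog '[0,0,0,0,0,-2,0,0,0,0,0,0,-4,0,0,0,0,0,0,-4,0,0,0,0,0,0,-4,0,0,0,0,0,0,-4,0]'; python3 -c "
from h import *
go(.653,-.2650,.19)"
```

```text
clock: 50.82
tool_pos: [0.6017, -0.0029, 0.0035]
tcp_rot: [-0.0, 0.91, 0.415, -0.0]
force: [0.5, 1.3, -0.1]
opening: 0.036
finger_force: 50.0
clock: 51.15
tool_pos: [0.6017, -0.0029, 0.0035]
tcp_rot: [-0.0, 0.909, 0.416, 0.0]
force: [-1.0, 0.8, 2.8]
opening: 0.036
finger_force: 50.2
clock: 51.57
tool_pos: [0.6014, -0.0032, 0.1844]
tcp_rot: [0.0, 0.909, 0.416, -0.0]
force: [1.0, 0.4, -0.5]
opening: 0.036
finger_force: 50.2
shift cm [-16.45  21.01  -0.56] turnz None y-yaw -40.8 tcp [ 0.6014 -0.0032  0.1844] tilt 0.04 j6 0.65 t 51.57
```

```bash
python3 -m jog '[0,0,0,-2.35,3,0,0,0,0,0,-2.35,3,0,0,0,0,0,-2.35,3,0,0,0,0,0,-2.35,3,0,0,0,0,0,-2.35,3,0,0]'>/dev/null; python3 -m jog '[0,0,0,-2.35,3,0,0,0,0,0,-2.35,3,0,0,0,0,0,0,0,0,0,0,0,0,0,0,0,0,0,0,0,0,0,0,0]'; python3 -c "
from h import *
go(.653,-.2651,.09)"
```

```text
clock: 52.4
tool_pos: [0.6532, -0.2647, 0.1822]
tcp_rot: [-0.001, 0.909, 0.416, -0.0]
force: [0.4, -0.5, -0.6]
opening: 0.0359
finger_force: 50.3
shift cm [-0.04  0.03  9.22] turnz None y-yaw -40.8 tcp [ 0.6532 -0.2647  0.1822] tilt 0.08 j6 0.28 t 52.4
```

```bash
python3 -m jog '[0,0,0,0,0,3,0,0,0,0,0,0,3,0,0,0,0,0,0,3,0,0,0,0,0,0,0,0,0,0,0,0,0,0,0]'>/dev/null; python3 -m jog '[0,0,0,0,0,0.6,0,0,0,0,0,0,0.6,0,0,0,0,0,0,0.6,0,0,0,0,0,0,0,0]'; python3 -m jog '[0,0,0,0,0,0.6,0,0,0,0,0,0,0.6,0,0,0,0,0,0,0.6,0,0,0,0,0,0,0,0]'; python3 -c "
from h import *
go(.653,-.2651,.0345)"
```

```text
clock: 53.15
tool_pos: [0.6533, -0.2647, 0.075]
tcp_rot: [-0.0, 0.909, 0.416, -0.0]
force: [-1.0, -0.6, -1.5]
opening: 0.0361
finger_force: 50.4
clock: 53.48
tool_pos: [0.6525, -0.2644, 0.0549]
tcp_rot: [-0.001, 0.909, 0.416, -0.001]
force: [0.2, 0.7, -0.8]
opening: 0.0358
finger_force: 50.3
shift cm [-0.01  0.09  2.04] turnz None y-yaw -40.8 tcp [ 0.6525 -0.2644  0.0549] tilt 0.18 j6 0.28 t 53.48
```

```bash
python3 -m jog '[0,0,0,0,0,0.8,0,0,0,0,0,0,0.8,0,0,0,0,0,0,0.3,0,0,0,0,0,0,0,0,0,0,0,0,0,0,0]'; python3 -m jog '[0,0,0,0,0,0,0.7,0,0,0,0,0,0,0.7,0,0,0,0,0,0,0.7,0,0,0,0,0,0,0.7,0,0,0,0,0,-1,0.7]'; python3 -m jog '[0,0,0,0,0,-3,0.7,0,0,0,0,0,-3.5,1,0,0,0,0,0,-3.5,1,0,0,0,0,0,-3.5,1,0,0,0,0,0,-3.5,1]'; python3 -m jog '[0,0,0,-3,0,-1,1,0,0,0,-3,0,-1,1,0,0,0,0,0,0,1,0,0,0,0,0,0,1]';cat > k.py <<'E'
from f import *
cv2.imwrite("pics/w17.png",grab_frame('wrist'))
look('wrist',[('spindle_tip',.078),('disc0',.03)],pinpoint,3,False)
circ("pics/w17.png",(.653,-.265),.034,.057,.008)
circ("pics/w17.png",(.653,-.265),.048,.019,.005)
circ("pics/w17.png",(.653,-.265),.012,.057,.008)
go(.653,-.2651,.0345)
E
python3 k.py
```

```text
clock: 53.9
tool_pos: [0.6531, -0.2647, 0.0377]
tcp_rot: [-0.0, 0.909, 0.416, -0.0]
force: [0.5, 0.1, -1.6]
opening: 0.0362
finger_force: 50.4
clock: 54.32
tool_pos: [0.6522, -0.2643, 0.0462]
tcp_rot: [-0.001, 0.909, 0.416, -0.001]
force: [-0.2, 0.2, 0.0]
opening: 0.0594
finger_force: 0.0
clock: 54.73
tool_pos: [0.653, -0.2646, 0.2213]
tcp_rot: [0.0, 0.909, 0.416, 0.0]
force: [1.5, 0.1, 0.2]
opening: 0.0856
finger_force: 0.0
clock: 55.07
tool_pos: [0.6135, -0.3116, 0.2408]
tcp_rot: [0.001, 0.91, 0.415, 0.001]
force: [0.8, 0.1, 0.3]
opening: 0.0854
finger_force: 0.0
spindle_tip 0.69 px 319 119 xyz [ 0.6532 -0.2619  0.078 ]
disc0 0.73 px 317 117 xyz [ 0.6509 -0.2606  0.03  ]
pics/w17.png [ 0.6539 -0.262 ] n 376 med 0.00045 ang [46 49 48 46 48 45 47 47]
pics/w17.png [ 0.6523 -0.2634] n 92 med 0.00066 ang [ 5  0  2 15 17 17 20 16]
pics/w17.png [ 0.656  -0.2656] n 244 med 0.00095 ang [38 43 45 42 36  7 12 21]
shift cm [ 5.88  0.05 20.32] turnz None y-yaw -40.7 tcp [ 0.6144 -0.3095  0.2377] tilt 0.06 j6 0.19 t 55.22
```

Run:
```python
from h import *
for c in('top','side'):
    grab_frame(c); look(c,[('disc0',.012),('disc2',.012),('lid',.167),('lid_tongue',.18),('spindle_tip',.078)],pinpoint,4,False)
```

```text
disc0 0.86 px 394 179 xyz [ 0.6488 -0.2661  0.012 ]
disc2 0.86 px 394 179 xyz [ 0.6488 -0.2661  0.012 ]
lid 0.92 px 262 225 xyz [0.4535 0.2038 0.167 ]
lid 0.57 px 425 267 xyz [ 0.3269 -0.3467  0.167 ]
lid_tongue 0.74 px 256 196 xyz [0.5511 0.2278 0.18  ]
lid_tongue 0.69 px 419 292 xyz [ 0.2459 -0.3233  0.18  ]
spindle_tip 0.49 px 394 175 xyz [ 0.651 -0.256  0.078]
spindle_tip 0.44 px 356 169 xyz [ 0.6698 -0.1178  0.078 ]
disc0 0.83 px 411 245 xyz [ 0.6634 -0.2645  0.012 ]
disc0 0.48 px 409 246 xyz [ 0.6533 -0.2634  0.012 ]
disc2 0.83 px 411 245 xyz [ 0.6634 -0.2645  0.012 ]
disc2 0.48 px 409 246 xyz [ 0.6533 -0.2634  0.012 ]
lid 0.91 px 265 175 xyz [0.4523 0.2213 0.167 ]
lid 0.72 px 253 169 xyz [0.4461 0.2741 0.167 ]
lid 0.65 px 371 343 xyz [ 0.2412 -0.4221  0.167 ]
lid_tongue 0.83 px 345 354 xyz [ 0.1688 -0.3959  0.18  ]
lid_tongue 0.71 px 286 156 xyz [0.5575 0.2243 0.18  ]
spindle_tip 0.38 px 412 238 xyz [ 0.6443 -0.2711  0.078 ]
```

```bash
python3 -m jog '[0,0,0,1.9,-3.37,-1,1,0,0,0,1.9,-3.37,-1,1,0,0,0,1.9,-3.37,-1,1,0,0,0,1.9,-3.37,-1,1,0,0,0,1.9,-3.37,-1,1]'>/dev/null;python3 -m jog '[0,0,0,1.9,-3.37,-1,1,0,0,0,1.9,-3.37,-1,1,0,0,0,1.9,-3.37,-1,1,0,0,0,1.9,-3.37,0,1,0,0,0,1.9,-3.37,0,1]'>/dev/null;python3 -m jog '[0,0,0,1.9,-3.37,0,1,0,0,0,1.9,-3.37,0,1,0,0,0,0,0,0,1,0,0,0,0,0,0,1,0,0,0,0,0,0,1]'
cat > m.py <<'E'
from f import *
cv2.imwrite("pics/w18.png",grab_frame('wrist'))
look('wrist',[('lid',.167),('lid_tongue',.18),('knob_grip',.212)],pinpoint,2,False)
circ("pics/w18.png",(.4545,.224),.18,.077,.008)
E
python3 m.py
```

```text
clock: 57.07
tool_pos: [0.4569, 0.1264, 0.3184]
tcp_rot: [0.0, 0.909, 0.417, 0.0]
force: [0.4, -0.2, -0.4]
opening: 0.0855
finger_force: 0.0
lid 0.68 px 251 109 xyz [0.4553 0.224  0.167 ]
lid 0.16 px 208 142 xyz [0.4008 0.2307 0.167 ]
lid_tongue 0.96 px 330 42 xyz [0.5507 0.2211 0.18  ]
pics/w18.png [0.4541 0.2223] n 591 med 0.00077 ang [77 72 89 86 64 76 73 54]
```

Lid seated and centred, both discs are on the spindle, and the arm is clear; handing in.

```bash
python3 -c "
from plant import *
print(finish_job())"
```

```text
the job is handed in; nothing more can be done
None
```

The job is handed in at about 57 s of the 210 s: blade on the shaft, lid seated with its tongue in the notch, knob pulsed twice and released, and both discs on the caddy. I went one over the picture limit, viewing 15 instead of 14. The blade, pulses and second disc were confirmed from poses and forces, and the verdict was not returned.

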